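# Lean the stained slide carriers to drain

## Task

Swing the retaining bar of the draining stand right back behind its wall, then take every slide carrier out of the staining trough and lean it on the stand, its foot on the mat and its face squarely against the wall at a stable slant (roughly 5 to 25 degrees off upright), side by side. When all of them lean there, swing the bar back over until it is fully down in front of their feet; the emptied trough must have its lid on, flange flush on the rim, at the end. Leave the other things on the bench where they are.

Things in the scene. Friction and masses are not known exactly. Their poses are not given: they have to be found in the camera images.
- stand: draining stand, fixed: base 118 (x) x 250 (y) mm, rubber mat on it (top at z 10 mm), upright wall 236 mm long, 10 mm thick, top edge at z 80 mm, end posts at y +-0.12. Origin: bench level, foot of the wall's front face, mid-length. x points into the wall (away from the robot), y left along the wall, z up: wall fills x 0 to 0.010, mat x -0.079 to 0; behind it only base, to x 0.033
- bar (a joint): retaining bar of the stand: 7 mm round steel bar along the stand's y, on two arms at y +-0.1275, hinged about the stand's y. 0 = fully down before the wall (bar axis at stand x -0.064, z 0.030); grows as it swings up and over the wall; 3.3 = stop, right back behind the wall (x 0.11, z 0.10). Stiff hinge, stays where left; 2 to 3 N at the bar moves it
- bar_handle (a point): middle of the bar's black round sleeve, 12 mm in diameter, 64 mm long along the stand's y, that sticks out past the right-hand end of the stand (stand y = -0.166) and moves with the bar
- bar_hinge (a point): mid-length point of the bar's hinge axis (stand x 0.020, y 0, z 0.070); the bar runs 93 mm from this axis
- trough: steel staining trough, fixed, open on top: 62 (x) x 170 (y) x 65 (z) mm, walls and floor 4 mm. Origin: centre of the underside. Ribs on the long walls form four upright slots at y = -0.06, -0.02, 0.02, 0.06, each 12 mm wide, rib tops at z 50 mm. The tall microscope behind overhangs (world x over 0.53, y 0.08 to 0.21, heights 0.28 to 0.36 m): turn the wrist well in front of it
- trough_mouth (a point): centre of the trough's open top, 65 mm above its underside
- lid: loose steel trough lid, 180 g: flange 68 (x) x 176 (y) x 4 mm over a plug 46 x 154 x 6 mm that goes inside the trough's mouth. Origin: centre of the plug's underside; flange underside at z 0.006. Shut, the flange lies on the rim and the origin is 59 mm above the trough's underside. Its y (long side) goes along the trough's y, either way round
- lid_knob (a point): middle of the lid's black round knob, 24 mm in diameter and 21 mm high, 26 mm above the lid's origin; the knob's top is 11 mm higher
- carrier_0: loose flat slide carrier, a stiff grey plate 46 (x) x 8 (y) x 130 (z) mm, about 60 g, with two slide windows on each face. Origin: middle of its bottom edge; z points to the top edge. At the start it stands upright in one slot of the trough, the upper 70 mm clear of it; it may be absent
- carrier_0_top (a point): middle of this carrier's top edge, 130 mm above its origin
- carrier_1: loose flat slide carrier, a stiff grey plate 46 (x) x 8 (y) x 130 (z) mm, about 60 g, with two slide windows on each face. Origin: middle of its bottom edge; z points to the top edge. At the start it stands upright in one slot of the trough, the upper 70 mm clear of it; it may be absent
- carrier_1_top (a point): middle of this carrier's top edge, 130 mm above its origin
- carrier_2: loose flat slide carrier, a stiff grey plate 46 (x) x 8 (y) x 130 (z) mm, about 60 g, with two slide windows on each face. Origin: middle of its bottom edge; z points to the top edge. At the start it stands upright in one slot of the trough, the upper 70 mm clear of it; it may be absent
- carrier_2_top (a point): middle of this carrier's top edge, 130 mm above its origin
- carrier_3: loose flat slide carrier, a stiff grey plate 46 (x) x 8 (y) x 130 (z) mm, about 60 g, with two slide windows on each face. Origin: middle of its bottom edge; z points to the top edge. At the start it stands upright in one slot of the trough, the upper 70 mm clear of it; it may be absent
- carrier_3_top (a point): middle of this carrier's top edge, 130 mm above its origin
- tally_counter: tally counter, 29 x 42 x 45 mm, a bystander to be left where it is; origin at the centre of its underside
- timer: square bench timer, 64 x 64 x 20 mm, a bystander to be left where it is; origin at the centre of its underside
- vial_0: sample vial, 24 mm across, 50 mm tall, a bystander to be left where it is; origin at the centre of its underside
- pen_1: marker pen, 17 x 135 x 16 mm, a bystander to be left where it is; origin at the centre of its underside
- cover_slips: small box of cover slips, 31 x 31 x 14 mm, a bystander to be left where it is; origin at the centre of its underside
- eraser: eraser, 19 x 42 x 12 mm, a bystander to be left where it is; origin at the centre of its underside
There are look-alikes about, which are no part of the job. Leave any orange look-alike of the carrier_3 alone.

How it is judged (in metres and radians):
On the way, in this order (a step that is already met when the one before it is completed fails the run):
1. the retaining bar is swung right back behind the wall (joint over 2.8) (value of joint bar above 2.8 rad), for 0.2 s.
2. with the bar back, every carrier present leans against the stand's wall and is let go (angle between carrier_0's own z axis and vertical between 0.08 and 0.45 rad and z of each of carrier_0, carrier_1, carrier_2, carrier_3 in the frame of stand below 0.02 m and x of carrier_0 in the frame of stand between -0.05 and 0 m and x of each of carrier_0_top, carrier_1_top, carrier_2_top, carrier_3_top in the frame of stand above -0.01 m and y of carrier_0 in the frame of stand between -0.105 and 0.105 m and angle between the x axis of each of carrier_0, carrier_1, carrier_2, carrier_3 and the y axis of stand, either way round below 0.2 rad and linear speed of each of carrier_0, carrier_1, carrier_2, carrier_3 below 0.02 m/s and contact force between each of carrier_0, carrier_1, carrier_2, carrier_3 and the fingers below 0.05 N and angle between carrier_1's own z axis and vertical between 0.08 and 0.45 rad and x of carrier_1 in the frame of stand between -0.05 and 0 m and y of carrier_1 in the frame of stand between -0.105 and 0.105 m and angle between carrier_2's own z axis and vertical between 0.08 and 0.45 rad and x of carrier_2 in the frame of stand between -0.05 and 0 m and y of carrier_2 in the frame of stand between -0.105 and 0.105 m and angle between carrier_3's own z axis and vertical between 0.08 and 0.45 rad and x of carrier_3 in the frame of stand between -0.05 and 0 m and y of carrier_3 in the frame of stand between -0.105 and 0.105 m and value of joint bar above 2.8 rad), for 0.3 s.
3. the bar is fully down in front of the carriers' feet (joint under 0.1), the carriers still leaning (angle between carrier_0's own z axis and vertical between 0.08 and 0.45 rad and z of each of carrier_0, carrier_1, carrier_2, carrier_3 in the frame of stand below 0.02 m and x of carrier_0 in the frame of stand between -0.05 and 0 m and x of each of carrier_0_top, carrier_1_top, carrier_2_top, carrier_3_top in the frame of stand above -0.01 m and y of carrier_0 in the frame of stand between -0.105 and 0.105 m and angle between the x axis of each of carrier_0, carrier_1, carrier_2, carrier_3 and the y axis of stand, either way round below 0.2 rad and linear speed of each of carrier_0, carrier_1, carrier_2, carrier_3 below 0.02 m/s and contact force between each of carrier_0, carrier_1, carrier_2, carrier_3 and the fingers below 0.05 N and angle between carrier_1's own z axis and vertical between 0.08 and 0.45 rad and x of carrier_1 in the frame of stand between -0.05 and 0 m and y of carrier_1 in the frame of stand between -0.105 and 0.105 m and angle between carrier_2's own z axis and vertical between 0.08 and 0.45 rad and x of carrier_2 in the frame of stand between -0.05 and 0 m and y of carrier_2 in the frame of stand between -0.105 and 0.105 m and angle between carrier_3's own z axis and vertical between 0.08 and 0.45 rad and x of carrier_3 in the frame of stand between -0.05 and 0 m and y of carrier_3 in the frame of stand between -0.105 and 0.105 m and value of joint bar below 0.1 rad), for 0.2 s.
At the end, for the whole second after the job is handed in: Each carrier: foot on the mat (origin under 20 mm high, 0-50 mm before the wall, within 105 mm of mid-wall), tilt 0.08-0.45 rad, top under 10 mm before the wall, square within 0.2 rad, at rest, free; bar under 0.1; lid on the rim: centred 8 mm, origin 54-63 mm up, level 0.05, turned under 0.12 rad (all of step 3 and horizontal distance between lid and trough_mouth below 0.008 m and z of lid in the frame of trough between 0.054 and 0.063 m and angle between the z axis of lid and the z axis of trough, either way round below 0.05 rad and angle between the y axis of lid and the y axis of trough, either way round below 0.12 rad and linear speed of lid below 0.02 m/s); the robot touches nothing.
It fails at once if another thing on the bench (counter, timer, vial, pen, slip box or eraser) is moved more than 40 mm (distance of any of tally_counter, timer, vial_0, pen_1, cover_slips, eraser from where it was at the start of the episode above 0.04 m).
Of carrier_0, carrier_1, carrier_2, carrier_3 only 2 to 4 are there at a start; the rules pass over those that are not, and their reading is None.
At some moment in a run one of lid may be knocked a few centimetres aside while the robot is not near it.
It also fails if it takes over 210 s, if anything falls off the work surface, if the arm or the gripper's body presses on something with over 40 N, if the wrist force passes 120 N, or if a joint passes its speed limit or range.

## Robot

A 6-joint arm with a two-finger parallel gripper is mounted at the origin on a cart in front of the work surface, level with it; the furniture and walls round the work are solid. World frame = base frame: x ahead of the robot, y to its left, z up, the work surface at z = 0. Lengths are in mm, angles in rad, forces in N, time in s.
With the tool pointing down it reaches from about 350 to 875 mm from the base axis. Payload 15.5 kg.
Tool frame: the origin (TCP) lies on the centre line of the jaws, within the pads' length; the fingertips stand 19 mm ahead of it and the grasp point (between the pads) is the TCP; z points along the fingers, y is the line along which they close (so a half turn about z gives the same grasp; the last joint's range is limited). The gripper opens to 85 mm and grips with 20 to 120 N. Pads are 22 mm wide; open, the fingers measure 114 mm over their backs; the gripper's body (76 mm by 85 mm) begins 54 mm behind the grasp point. The pads swing forward as they close: fully open they stand 13 mm farther back than shut.
Start: joints at [-1.256, 0.494, 1.345, -0, 1.302, -0.096], TCP at [249.017, -573.251, 250.277] pointing down, gripper open.
Joint ranges: [-2.91, 2.91], [-0.82, 2.16], [0.22, 2.67], [-1.22, 4.37], [0.12, 2.79], [-3.08, 3.08]. Speed limits (rad/s): [1.89, 1.89, 2.57, 3.01, 3.01, 3.01].

## Interface

Orientations are given as a 3x3 rotation matrix whose columns are the frame's x, y, z axes.
In Python, from station import manip gives the robot as it stands.
- The arm moves only by the shell command python3 -m handwheel 'ROWS' [FORCE]. ROWS is JSON, a list of rows, each an object with "delta_rot": the turn, a rotation vector about the world's x, y, z in rad, a list of three; "slide": the shift along the world's x, y, z in m, a list of three; "grip": the closure in counts, from 0 (fully open) to 255 (shut). A call has 1 to 12 rows; each row shifts and turns the commanded pose from where the row before left it; what a row does not reach is not made up. A row lasts 1/12 s, in which the tool goes at most 41.7 mm and 7.16 degrees, less where a joint would pass 70% of its speed; a pose out of reach is approached as far as the arm can. A call with a gripper value outside its range is refused whole. The fingers move at their own pace and stop on an object; FORCE is the grip in N (left out, the last holds). Time passes only in rows, so rows that do not move let the fingers close. It gives the time, the measured TCP pose, the force, the opening and the grip force at its end, in the units of the state.
- manip.observe(): the state, without advancing time (a new reading comes with each control period).
- manip.grab_frame(name): name is "scene" or "top" or "wrist"; returns (picture, depth): 420x560x3 uint8, red, green, blue; 420x560 float32, mm along the optical axis (not along the pixel's ray), 0 where there is no reading.
- manip.calibration(name): a dict with "fx", "fy", "cx", "cy" (pixels), "k1" (the pictures are not rectified: a ray, as slopes to the right and down, at radius r is drawn at 1 + k1 r^2 times it, then the intrinsics apply), "eye" and "attitude" of the camera in the world. Camera axes: x right, y down, z forward; pixel columns grow to the right and rows downward; lengths in mm; the calibration is good to about 2 mm. A picture is of the moment at which its call begins: read the wrist's pose just before it. calibration takes no time and is no camera call; for the wrist camera it gives the pose at the moment of the call.
- manip.job_done(): hands the job in; it is judged then, once.
Trained networks look in the newest picture that a camera, given by its name, has taken for a name from the list of things; names that differ only in an ending like _2 or _b are one class to them, and where a whole thing is asked for, a point or a joint stands for the part that bears it (a point fixed in the world has none). Each returns a list of dicts, best first, with "confidence" (0 to 1); they miss things now and then, are a little off and sometimes report something else, mostly with a low value. They report only what shows in the picture. A call takes as long as a camera call. They do not tell look-alikes from the thing itself.
- manip.trace(camera, target): "mask" (420x560 bool, what is visible of it) and "bbox" ([centre column, centre row, width, height] in pixels, round what is visible of it).
- manip.place_of(camera, target): "position" ([column, row] in pixels: a listed point, or the origin of a listed thing).
The state is a dict: "time": time; "qpos": joint angles; "qvel": joint speeds; "tau": joint torques, N m; "tcp_pos": TCP position; "tcp_rot": TCP orientation; "force": force on the tool from outside, world axes, zero at the start; "moment": the same for the moment, N m; "finger_gap": finger opening in mm; "grasp_force": force on a finger pad.
Only numpy, scipy, OpenCV 4.12 (cv2) and the standard library are available. Lean on these libraries where they do the work, as an engineer would, in place of code of your own. Each camera call takes 0.05 s, during which the arm holds its last target. There are 200 camera calls.

## Working session

There is one attempt and no reset: what is moved stays moved. The work goes in short steps, Python scripts to look and compute and a shell command to move; the robot and the scene stay as the last step left them, time stands still between calls to the robot, and variables do not carry over. Pictures are saved under pics/ and viewed, at most 14 in all, crops included, and the job is handed in when it is done.

```bash
mkdir -p pics; ls; cat > h.py <<'E'
import numpy as np, cv2
from station import manip
def ray(c,px):
    u=np.array(px,float).reshape(-1,2); d=np.c_[(u[:,0]-c['cx'])/c['fx'],(u[:,1]-c['cy'])/c['fy']]; s=d.copy()
    for _ in range(20): s=d/(1+c['k1']*(s**2).sum(1,keepdims=True))
    return np.c_[s,np.ones(len(s))]
def world(c,px,dep):
    r=ray(c,px)*np.array(dep,float).reshape(-1,1)
    return r@np.array(c['attitude']).T+np.array(c['eye'])
def atz(c,px,z):
    r=ray(c,px)@np.array(c['attitude']).T; e=np.array(c['eye']); return e+r*((z-e[2])/r[:,2:])
def cloud(c,dep,mask=None):
    m=dep>0
    if mask is not None: m&=mask
    v,u=np.nonzero(m); return world(c,np.c_[u,v],dep[v,u])
def proj(c,P):
    p=(np.atleast_2d(P)-np.array(c['eye']))@np.array(c['attitude']); s=p[:,:2]/p[:,2:]; s=s*(1+c['k1']*(s**2).sum(1,keepdims=True))
    return s*[c['fx'],c['fy']]+[c['cx'],c['cy']]
def save(n,im): cv2.imwrite('pics/'+n+'.png',cv2.cvtColor(im,cv2.COLOR_RGB2BGR))
E
python3 - <<'E'
from h import *
np.set_printoptions(precision=1,suppress=True)
o=manip.observe();print(o['time'],o['tcp_pos'],o['tcp_rot'],o['finger_gap'])
for cam in ('top','scene'):
    im,d=manip.grab_frame(cam); c=manip.calibration(cam); save(cam+'0',im); np.savez(cam+'0',im=im,d=d)
    print(cam,c['eye'],c['fx'])
    for n in ('bar_handle','bar_hinge','stand','trough','trough_mouth','lid','lid_knob','carrier_0','carrier_0_top'):
        for r in manip.place_of(cam,n)[:5]:
            p=r['position']; v,u=int(round(p[1])),int(round(p[0])); dd=d[min(max(v,0),419),min(max(u,0),559)]
            print(n,round(r['confidence'],2),np.array(p),world(c,p,dd)[0] if dd>0 else None)
E
```

```text
pics
0.0 [ 248.9 -572.9  249.7] [[ 0.9  0.4 -0. ]
 [ 0.4 -0.9  0. ]
 [ 0.  -0.  -1. ]] 85.59768586448907
top [ 322.9   63.5 1459.1] 385.39363142612336
bar_handle 0.6 [382.8 263. ] [ 393.7 -277.6   89. ]
bar_hinge 0.95 [338.4 239.8] [ 482.7 -134.2    5.1]
stand 0.63 [338.7 249.4] [ 446.3 -134.7    6.9]
stand 0.49 [314.5 182.5] [704.4 -44.2   6.6]
trough 0.56 [251.3 259.4] [397.4 181.6 133.3]
trough_mouth 0.7 [248.2 254.7] [422.3 205.7   0.1]
lid 0.75 [197.7 247.3] [447.1 396.7   7.4]
lid_knob 0.61 [191.1 248.6] [441.9 421.5   6.8]
carrier_0 0.67 [167.8 220. ] [551.6 520.   -2.8]
carrier_0 0.58 [234.4 262.4] [392.7 256.6   1.8]
carrier_0 0.39 [253.9 257.1] [410.1 179.3  56.5]
scene [-452.1  791.9  660.3] 397.9716701133163
bar_handle 0.71 [276.6 240.4] [408.4 188.2  57. ]
bar_hinge 0.66 [336.6 206.7] [198.4 154.3 243.7]
bar_hinge 0.36 [260.7 230.5] [383.3 261.1 124.1]
stand 0.84 [340.3 226.3] [ 436.1 -105.     8.4]
trough 0.65 [278.3 260.4] [358.8 215.7  21.8]
trough_mouth 0.68 [277.9 242.1] [404.  186.3  52.6]
lid 0.96 [206.6 274. ] [430.6 413.2   7.3]
lid_knob 0.66 [204.2 265.5] [436.3 416.1  33.9]
lid_knob 0.52 [275.6 241.3] [409.8 190.8  54. ]
carrier_0 0.69 [155.2 266. ] [543.8 522.8  11. ]
carrier_0 0.6 [280.6 255.7] [363.3 204.4  31.8]
```

```bash
python3 - <<'E'
from h import *
d=np.load('top0.npz');save('top_c',cv2.resize(d['im'][160:320,140:420],None,fx=2.85,fy=2.85,interpolation=cv2.INTER_CUBIC))
d=np.load('scene0.npz');save('scene_c',cv2.resize(d['im'][150:320,130:410],None,fx=2.85,fy=2.85,interpolation=cv2.INTER_CUBIC))
E
```

```text
(no output)
```

View pics/top_c.png

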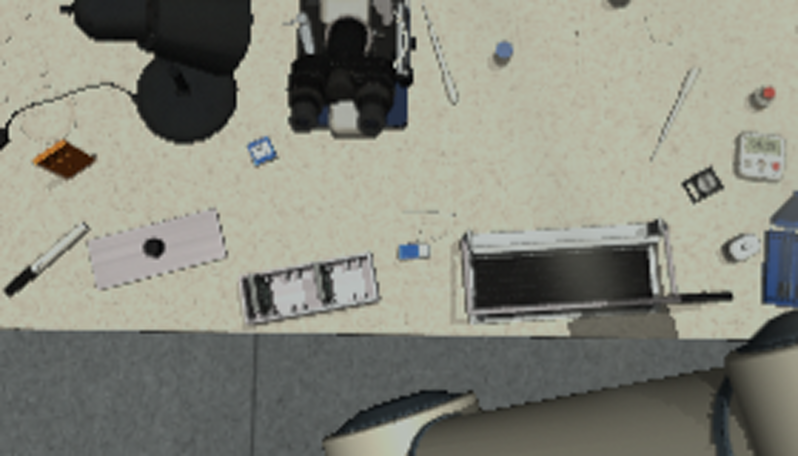

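View pics/scene_c.png

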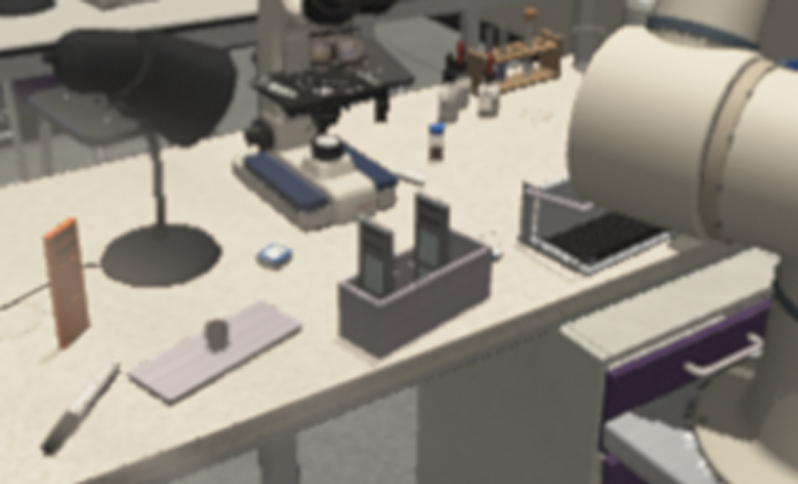

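Two grey carriers are in the trough (scene crop (375,255) and (432,230), top crop (258,290) and (320,280)). The orange look-alike stands separately by the lamp (top crop (65,160), scene crop (65,285)) and is left alone. The stand is at top crop (565,270) with the bar down in front and its sleeve at (700,297). The lid lies at (155,247).

```bash
python3 - <<'E'
from h import *
np.set_printoptions(precision=1,suppress=True)
D=np.load('top0.npz');c=manip.calibration('top')
P=cloud(c,D['d'])
def rect(n,zl,zh,x0,x1,y0,y1):
    q=P[(P[:,2]>zl)&(P[:,2]<zh)&(P[:,0]>x0)&(P[:,0]<x1)&(P[:,1]>y0)&(P[:,1]<y1)]
    print(n,len(q),cv2.minAreaRect(q[:,:2].astype(np.float32)), q.min(0),q.max(0))
rect('wall',68,90,420,520,-260,0)
rect('mat',4,16,350,520,-260,20)
rect('trough',55,73,340,470,80,310)
rect('carr',100,150,340,470,80,310)
rect('lid',4,50,380,500,320,530)
rect('handle',15,60,350,450,-340,-255)
rect('any',15,100,350,420,-340,-245)
w=manip.calibration('wrist');o=manip.observe();R=np.array(o['tcp_rot'])
print(R.T@(np.array(w['eye'])-o['tcp_pos']),R.T@np.array(w['attitude']),w['fx'],w['k1'])
E
```

```text
wall 252 ((455.98992919921875, -128.43743896484375), (255.31832885742188, 67.79928588867188), 89.84959411621094) [ 421.8 -256.    68.9] [489.6  -0.8  88.3]
mat 1541 ((435.0483703613281, -120.71147155761719), (168.70553588867188, 277.5336608886719), 0.43284034729003906) [ 350.1 -259.4    4. ] [518.8  18.3  16. ]
trough 167 ((396.768798828125, 201.1831817626953), (61.749855041503906, 169.98619079589844), 11.117774963378906) [351.6 113.   55.1] [443.2 287.4  72.9]
carr 92 ((393.18365478515625, 220.4235076904297), (45.70635223388672, 88.61715698242188), 10.352035522460938) [363.9 173.3 100.2] [422.6 265.9 137.4]
lid 856 ((440.76678466796875, 424.4875183105469), (109.97531127929688, 208.58641052246094), 2.0513532161712646) [383.4 320.2   4. ] [498.5 529.3  40.9]Traceback (most recent call last):
  File "<stdin>", line 13, in <module>
  File "<stdin>", line 7, in rect
    return umr_minimum(a, axis, None, out, keepdims, initial, where)
ValueError: zero-size array to reduction operation minimum which has no identity
```

```bash
python3 - <<'E'
from h import *
np.set_printoptions(precision=3,suppress=True)
w=manip.calibration('wrist');o=manip.observe();R=np.array(o['tcp_rot'])
print(R); print(R.T@(np.array(w['eye'])-o['tcp_pos']),'\n',R.T@np.array(w['attitude']),w['fx'],w['k1'])
E
python3 -m handwheel '[{"slide":[0.01,0.04,0.01],"delta_rot":[0,0,0.1],"grip":0},{"slide":[0.01,0.04,0.01],"delta_rot":[0,0,0.12],"grip":0},{"slide":[0.01,0.04,0.01],"delta_rot":[0,0,0.12],"grip":0},{"slide":[0.01,0.04,0.01],"delta_rot":[0,0,0.12],"grip":0},{"slide":[0.01,0.04,0.01],"delta_rot":[0,0,0.12],"grip":0},{"slide":[0.01,0.04,0.01],"delta_rot":[0,0,0.12],"grip":0},{"slide":[0.01,0.03,0.01],"delta_rot":[0,0,0.12],"grip":0},{"slide":[0.01,0.02,0.01],"delta_rot":[0,0,0.12],"grip":0},{"slide":[0.01,0.01,0],"delta_rot":[0,0,0.12],"grip":0},{"slide":[0.01,0.01,0],"delta_rot":[0,0,0.12],"grip":0},{"slide":[0,0,0],"delta_rot":[0,0,0],"grip":0}]'
```

```text
[[ 0.917  0.398  0.   ]
 [ 0.398 -0.917 -0.   ]
 [-0.     0.    -1.   ]]
[  86.08    -0.262 -125.422] 
 [[-0.    -0.944 -0.33 ]
 [ 1.     0.    -0.001]
 [ 0.001 -0.33   0.944]] 322.06018748483757 -0.027514074837668663
time: 1.92
tcp_pos: [349.1, -266.1, 329.6]
tcp_rot: [[-0.028, 1.0, 0.001], [1.0, 0.028, -0.0], [-0.0, 0.001, -1.0]]
force: [0.0, 0.1, 0.4]
finger_gap: 85.3
grasp_force: 0.0
```

```bash
python3 -m handwheel '[{"slide":[0.02,0.035,0],"delta_rot":[0,0,0],"grip":0},{"slide":[0.02,0.035,0],"delta_rot":[0,0,0],"grip":0},{"slide":[0.02,0.035,0],"delta_rot":[0,0,0],"grip":0},{"slide":[0.02,0.035,0],"delta_rot":[0,0,0],"grip":0},{"slide":[0,0,0],"delta_rot":[0,0,0],"grip":0},{"slide":[0,0,0],"delta_rot":[0,0,0],"grip":0}]'
python3 - <<'E'
from h import *
np.set_printoptions(precision=1,suppress=True)
c=manip.calibration('wrist');im,d=manip.grab_frame('wrist');save('w1',im);np.savez('w1',im=im,d=d,**{k:c[k] for k in c})
for n in ('bar_handle','bar_hinge','stand'):
    for r in manip.place_of('wrist',n)[:3]:
        p=r['position']; dd=d[int(np.clip(p[1],0,419)),int(np.clip(p[0],0,559))]
        print(n,round(r['confidence'],2),np.array(p),world(c,p,dd)[0], atz(c,p,{'bar_handle':30,'bar_hinge':70,'stand':0}[n]))
P=cloud(c,d)
q=P[(P[:,2]>76)&(P[:,2]<86)&(P[:,0]>425)&(P[:,0]<520)&(P[:,1]>-262)&(P[:,1]<10)]
print('wall',len(q),cv2.minAreaRect(q[:,:2].astype(np.float32)),q.mean(0))
for nm in ('bar_handle',):
    for r in manip.trace('wrist',nm)[:2]:
        m=r['mask']; q=cloud(c,d,m); print(nm,r['confidence'],r['bbox'],q.min(0),q.max(0),np.median(q,0))
E
```

```text
time: 2.42
tcp_pos: [428.5, -126.3, 329.1]
tcp_rot: [[-0.02, 1.0, -0.0], [1.0, 0.02, -0.0], [-0.0, -0.0, -1.0]]
force: [-0.2, -0.4, -0.8]
finger_gap: 85.3
grasp_force: 0.0
bar_handle 0.88 [250.1 302. ] [ 391.1 -292.1   91.9] [[ 384.9 -335.    30. ]]
bar_handle 0.38 [300.2 305.4] [ 462.7 -339.7   29.8] [[ 462.7 -339.5   30. ]]
bar_hinge 0.7 [315.  174.3] [ 476.4 -136.5   10.6] [[ 469.9 -123.7   70. ]]
stand 0.66 [295.5 162.8] [ 448.4 -120.4   13.1] [[ 449.  -122.8    0. ]]
wall 2235 ((458.0425109863281, -124.14736938476562), (65.11973571777344, 262.32672119140625), 0.19873179495334625) [ 453.6 -111.3   80.8]
bar_handle 0.72 [269.0, 189.4, 91.7, 265.5] [ 353.5 -354.7   -0.1] [481.2  17.7  93.4] [ 385.9 -125.8   87.8]
```

View pics/w1.png

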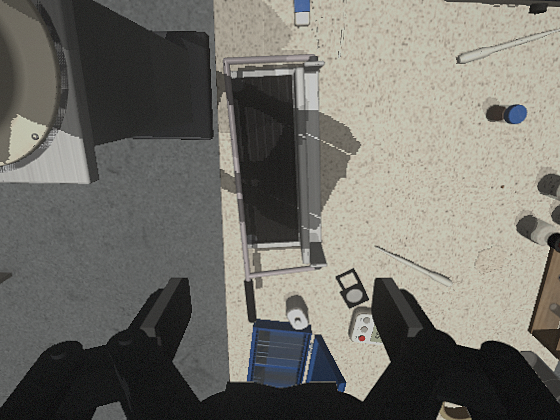

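```bash
python3 - <<'E'
from h import *
np.set_printoptions(precision=1,suppress=True)
D=dict(np.load('w1.npz'));c=D;P=cloud(c,D['d'])
def rect(n,zl,zh,x0,x1,y0,y1):
    q=P[(P[:,2]>zl)&(P[:,2]<zh)&(P[:,0]>x0)&(P[:,0]<x1)&(P[:,1]>y0)&(P[:,1]<y1)]
    if len(q)>5:
        v=np.linalg.svd(q[:,:2]-q[:,:2].mean(0))[2][0]
        print(n,len(q),cv2.minAreaRect(q[:,:2].astype(np.float32)),q.min(0),q.max(0),q.mean(0),v, np.median(q[:,2]))
rect('wall',76,84,440,520,-240,-20)
rect('wallall',74,86,440,520,-262,10)
rect('base',2,12,400,520,-262,10)
rect('bar',82,100,360,430,-240,-10)
rect('sleeve',70,100,360,430,-345,-265)
rect('counter',30,60,430,500,-370,-300)
rect('bluebox',15,100,380,500,-440,-340)
E
```

```text
wall 1551 ((455.54205322265625, -132.0902099609375), (30.466182708740234, 224.8261260986328), 10.463170051574707) [ 441.8 -239.9   76. ] [490.9 -20.2  84. ] [ 455.3 -123.3   81.2] [ 0.1 -1. ] 81.3701366543205
wallall 2174 ((465.51898193359375, -123.41389465332031), (50.69828796386719, 263.5879821777344), 0.06835339963436127) [ 440.  -255.2   74. ] [491.    8.4  84.5] [ 455.7 -113.4   80.6] [ 0.1 -1. ] 81.13476205366649
base 7908 ((460.0965881347656, -125.99575805664062), (271.9551696777344, 119.77574157714844), 89.99881744384766) [ 400.2 -262.     2. ] [520.  10.  12.] [ 457.7 -112.8    8.4] [ 0. -1.] 10.021762248335875
bar 1199 ((378.0488586425781, -125.25951385498047), (7.277397632598877, 230.6410675048828), 4.467324256896973) [ 366.  -240.    84.7] [390.2 -10.3  91.6] [ 377.5 -114.1   88.5] [-0.1  1. ] 88.65510408713021
sleeve 342 ((390.9656066894531, -295.1597595214844), (11.939449310302734, 59.837371826171875), 4.423336029052734) [ 382.9 -324.6   84.6] [ 398.5 -265.    93.4] [ 391.6 -293.7   90.3] [ 0.1 -1. ] 90.7384830633506
counter 350 ((457.7698669433594, -355.7130126953125), (27.18122673034668, 36.42436218261719), 24.204021453857422) [ 442.2 -369.8   30. ] [ 475.8 -337.4   48.5] [ 458.  -352.1   38.3] [ 0.7 -0.8] 38.42976190888348
bluebox 2082 ((441.3692932128906, -390.0371398925781), (117.1075439453125, 99.87921142578125), 0.05080714821815491) [ 382.9 -440.    15. ] [ 500.  -340.1   75.6] [ 447.1 -402.    28.3] [-0.9 -0.5] 26.367045728388376
```

```bash
cat >> h.py <<'E'
SY=0.0777
def Rz(a): return np.array([[np.cos(a),-np.sin(a),0],[np.sin(a),np.cos(a),0],[0,0,1]])
E
python3 - <<'E'
from h import *
np.set_printoptions(precision=1,suppress=True)
D=dict(np.load('w1.npz'));P=cloud(D,D['d'])
Q=P@Rz(SY)   # coords in stand axes, unshifted
def pr(n,q): print(n,len(q),q.min(0),q.max(0),np.percentile(q,[2,50,98],axis=0).ravel())
w=Q[(Q[:,2]>77)&(Q[:,2]<85)&(P[:,0]>420)&(P[:,0]<500)&(P[:,1]>-230)&(P[:,1]<-20)]
for lo in range(-230,0,40):
    s=w[(w[:,1]>lo)&(w[:,1]<lo+40)];pr('wall',s) if len(s) else 0
h=np.histogram(w[:,0],bins=np.arange(425,480,2));print(list(zip(h[1],h[0])))
a=Q[(Q[:,2]>70)&(Q[:,2]<95)&(P[:,0]>380)&(P[:,0]<440)&((P[:,1]>-5)|(P[:,1]<-240))&(P[:,1]>-264)];pr('arms R',a[a[:,1]<-200]);pr('arms L',a[a[:,1]>-50])
m=Q[(Q[:,2]>8)&(Q[:,2]<12)&(P[:,0]>340)&(P[:,0]<540)&(P[:,1]>-270)&(P[:,1]<20)];pr('mat',m)
E
```

```text
wall 243 [ 439.1 -229.6   77.4] [ 449.2 -190.1   83.6] [ 439.3 -228.6   79.1  443.9 -209.6   81.6  448.9 -190.6   83.1]
wall 275 [ 439.1 -189.8   77.6] [ 449.2 -150.1   83.7] [ 439.2 -189.2   78.3  443.9 -169.8   81.5  448.9 -150.5   83.1]
wall 303 [ 439.2 -150.    77.9] [ 449.3 -110.    84.3] [ 439.4 -148.9   78.8  444.1 -129.2   81.4  449.  -110.9   83.4]
wall 317 [ 439.3 -110.    77.2] [449.3 -70.1  84.1] [ 439.6 -109.    78.7  443.9  -90.5   81.3  449.1  -70.5   83.3]
wall 127 [438.9 -69.5  77.7] [448.4 -54.5  83.5] [439.4 -69.4  78.1 443.7 -62.2  81.1 448.2 -54.8  83.2]
[(np.int64(425), np.int64(0)), (np.int64(427), np.int64(0)), (np.int64(429), np.int64(0)), (np.int64(431), np.int64(0)), (np.int64(433), np.int64(0)), (np.int64(435), np.int64(0)), (np.int64(437), np.int64(1)), (np.int64(439), np.int64(288)), (np.int64(441), np.int64(307)), (np.int64(443), np.int64(294)), (np.int64(445), np.int64(301)), (np.int64(447), np.int64(250)), (np.int64(449), np.int64(23)), (np.int64(451), np.int64(0)), (np.int64(453), np.int64(0)), (np.int64(455), np.int64(0)), (np.int64(457), np.int64(0)), (np.int64(459), np.int64(0)), (np.int64(461), np.int64(0)), (np.int64(463), np.int64(0)), (np.int64(465), np.int64(0)), (np.int64(467), np.int64(0)), (np.int64(469), np.int64(0)), (np.int64(471), np.int64(0)), (np.int64(473), np.int64(0)), (np.int64(475), np.int64(0)), (np.int64(477), np.int64(0))]
arms R 300 [ 362.6 -293.5   76.9] [ 418.4 -269.4   91.8] [ 364.1 -292.6   79.2  383.2 -283.5   86.   417.1 -271.3   90.5]
arms L 419 [378.8 -33.8  76. ] [439.1 -26.5  88.7] [379.8 -33.6  77.  408.3 -30.4  82.4 437.8 -26.8  87.5]
mat 7645 [ 360.  -282.2    8. ] [472.1 -32.9  12. ] [ 362.3 -277.     8.5  416.9 -135.9   11.   470.1  -35.9   12. ]
```

```bash
python3 -m handwheel '[{"slide":[-0.006,-0.029,-0.02],"delta_rot":[0,0,0.01],"grip":0},{"slide":[-0.006,-0.029,-0.02],"delta_rot":[0,0,0.01],"grip":0},{"slide":[-0.006,-0.029,-0.02],"delta_rot":[0,0,0.01],"grip":0},{"slide":[-0.006,-0.029,-0.02],"delta_rot":[0,0,0.01],"grip":0},{"slide":[-0.006,-0.029,-0.02],"delta_rot":[0,0,0.01],"grip":60},{"slide":[-0.007,-0.029,-0.02],"delta_rot":[0,0,0.01],"grip":60},{"slide":[0,0,-0.03],"delta_rot":[0,0,0],"grip":60},{"slide":[0,0,-0.03],"delta_rot":[0,0,0],"grip":60},{"slide":[0,0,-0.03],"delta_rot":[0,0,0],"grip":60},{"slide":[0,0,-0.03],"delta_rot":[0,0,0],"grip":60},{"slide":[0,0,0],"delta_rot":[0,0,0],"grip":60}]'
```

```text
time: 3.58
tcp_pos: [388.4, -300.9, 85.2]
tcp_rot: [[-0.076, 0.997, -0.005], [0.997, 0.076, 0.005], [0.005, -0.004, -1.0]]
force: [-1.9, 1.5, 0.0]
finger_gap: 65.3
grasp_force: 0.0
```

```bash
python3 -m handwheel '[{"slide":[0.002,0,0],"delta_rot":[0,0,0],"grip":255},{"slide":[0,0,0],"delta_rot":[0,0,0],"grip":255},{"slide":[0,0,0],"delta_rot":[0,0,0],"grip":255},{"slide":[0,0,0],"delta_rot":[0,0,0],"grip":255},{"slide":[0,0,0],"delta_rot":[0,0,0],"grip":255},{"slide":[0,0,0],"delta_rot":[0,0,0],"grip":255},{"slide":[0,0,0],"delta_rot":[0,0,0],"grip":255},{"slide":[0,0,0],"delta_rot":[0,0,0],"grip":255}]' 25
python3 - <<'E'
import numpy as np
for a in range(9,163,14):
    f=lambda b:np.array([20-93*np.cos(np.radians(b)),70+93*np.sin(np.radians(b))])
    d=f(a+14)-f(a); print(a,np.round([d[0]*.997,d[0]*.0776,d[1]],1))
E
```

```text
time: 4.25
tcp_pos: [391.1, -302.3, 90.1]
tcp_rot: [[-0.08, 0.997, -0.003], [0.997, 0.08, -0.001], [-0.001, -0.003, -1.0]]
force: [-23.1, -15.1, 5.0]
finger_gap: 10.6
grasp_force: 26.0
9 [ 6.2  0.5 21.8]
23 [11.3  0.9 19.6]
37 [15.7  1.2 16.3]
51 [19.2  1.5 12. ]
65 [21.5  1.7  7. ]
79 [22.5  1.8  1.6]
93 [22.3  1.7 -3.9]
107 [20.6  1.6 -9.2]
121 [ 17.8   1.4 -14. ]
135 [ 13.9   1.1 -17.9]
149 [  9.2   0.7 -20.7]
```

```bash
python3 -m handwheel '[{"slide":[-0.001,0.001,0.01],"delta_rot":[0,0,0],"grip":255},{"slide":[0.003,0,0.01],"delta_rot":[0,0,0],"grip":255},{"slide":[0.005,0,0.01],"delta_rot":[0,0,0],"grip":255},{"slide":[0.006,0.001,0.01],"delta_rot":[0,0,0],"grip":255},{"slide":[0.007,0,0.008],"delta_rot":[0,0,0],"grip":255},{"slide":[0.008,0.001,0.008],"delta_rot":[0,0,0],"grip":255},{"slide":[0.009,0.001,0.006],"delta_rot":[0,0,0],"grip":255},{"slide":[0.010,0.001,0.006],"delta_rot":[0,0,0],"grip":255},{"slide":[0,0,0],"delta_rot":[0,0,0],"grip":255}]' 20
```

```text
time: 5.0
tcp_pos: [440.9, -297.7, 160.5]
tcp_rot: [[-0.079, 0.997, 0.002], [0.997, 0.079, -0.004], [-0.004, 0.002, -1.0]]
force: [-15.6, -5.6, 30.9]
finger_gap: 10.9
grasp_force: 27.9
```

```bash
python3 -m handwheel '[{"slide":[0.007,0.001,0.008],"delta_rot":[0,0,0],"grip":255},{"slide":[0.011,0.001,0.003],"delta_rot":[0,0,0],"grip":255},{"slide":[0.011,0.001,0.001],"delta_rot":[0,0,0],"grip":255},{"slide":[0.011,0.001,0],"delta_rot":[0,0,0],"grip":255},{"slide":[0.011,0.001,-0.002],"delta_rot":[0,0,0],"grip":255},{"slide":[0.011,0.001,-0.002],"delta_rot":[0,0,0],"grip":255},{"slide":[0.010,0.001,-0.004],"delta_rot":[0,0,0],"grip":255},{"slide":[0,0,0],"delta_rot":[0,0,0],"grip":255}]' 20
```

```text
time: 5.67
tcp_pos: [515.1, -290.9, 163.4]
tcp_rot: [[-0.079, 0.997, 0.006], [0.997, 0.079, -0.004], [-0.005, 0.005, -1.0]]
force: [6.3, -4.0, 10.9]
finger_gap: 10.5
grasp_force: 26.8
```

```bash
python3 -m handwheel '[{"slide":[0.007,0.001,-0.003],"delta_rot":[0,0,0],"grip":255},{"slide":[0.007,0,-0.004],"delta_rot":[0,0,0],"grip":255},{"slide":[0.007,0.001,-0.005],"delta_rot":[0,0,0],"grip":255},{"slide":[0.006,0,-0.005],"delta_rot":[0,0,0],"grip":255},{"slide":[0.006,0.001,-0.006],"delta_rot":[0,0,0],"grip":255},{"slide":[0.006,0,-0.006],"delta_rot":[0,0,0],"grip":255},{"slide":[0.005,0.001,-0.006],"delta_rot":[0,0,0],"grip":255},{"slide":[0.004,0,-0.007],"delta_rot":[0,0,0],"grip":255},{"slide":[0.004,0,-0.007],"delta_rot":[0,0,0],"grip":255},{"slide":[0.003,0,-0.008],"delta_rot":[0,0,0],"grip":255},{"slide":[0,0,0],"delta_rot":[0,0,0],"grip":255},{"slide":[0,0,0],"delta_rot":[0,0,0],"grip":255}]' 20
```

```text
time: 6.67
tcp_pos: [568.7, -286.5, 105.2]
tcp_rot: [[-0.079, 0.997, 0.004], [0.997, 0.079, -0.002], [-0.003, 0.004, -1.0]]
force: [7.2, -4.8, 0.8]
finger_gap: 10.9
grasp_force: 28.5
```

```bash
python3 -m handwheel '[{"slide":[0,0,0],"delta_rot":[0,0,0],"grip":60},{"slide":[0,0,0],"delta_rot":[0,0,0],"grip":60},{"slide":[0,0,0],"delta_rot":[0,0,0],"grip":60},{"slide":[0,0,0.02],"delta_rot":[0,0,0],"grip":60},{"slide":[0,0,0.035],"delta_rot":[0,0,0],"grip":0},{"slide":[0,0,0.04],"delta_rot":[0,0,0],"grip":0},{"slide":[-0.01,0.01,0.035],"delta_rot":[0,0,0],"grip":0},{"slide":[-0.015,0.03,0.02],"delta_rot":[0,0,0.11],"grip":0},{"slide":[-0.015,0.035,0.02],"delta_rot":[0,0,0.11],"grip":0},{"slide":[-0.015,0.035,0.02],"delta_rot":[0,0,0.11],"grip":0},{"slide":[-0.015,0.035,0.01],"delta_rot":[0,0,0.11],"grip":0},{"slide":[-0.015,0.035,0],"delta_rot":[0,0,0.11],"grip":0}]'
python3 -m handwheel '[{"slide":[-0.015,0.035,0],"delta_rot":[0,0,0.11],"grip":0},{"slide":[-0.015,0.035,0],"delta_rot":[0,0,0.11],"grip":0},{"slide":[-0.015,0.035,0],"delta_rot":[0,0,0.11],"grip":0},{"slide":[-0.015,0.035,0],"delta_rot":[0,0,0.11],"grip":0},{"slide":[-0.015,0.035,0],"delta_rot":[0,0,0.11],"grip":0},{"slide":[-0.01,0.035,0],"delta_rot":[0,0,0.11],"grip":0},{"slide":[0,0.035,0],"delta_rot":[0,0,0.11],"grip":0},{"slide":[0,0.035,0],"delta_rot":[0,0,0.11],"grip":0},{"slide":[0,0.03,0],"delta_rot":[0,0,0.11],"grip":0},{"slide":[0,0,0],"delta_rot":[0,0,0.11],"grip":0},{"slide":[0,0,0],"delta_rot":[0,0,0],"grip":0}]'
```

```text
time: 7.67
tcp_pos: [482.4, -106.6, 305.3]
tcp_rot: [[-0.592, 0.806, 0.003], [0.806, 0.592, -0.001], [-0.003, 0.002, -1.0]]
force: [0.6, 1.5, -0.1]
finger_gap: 85.0
grasp_force: 0.0
time: 8.58
tcp_pos: [397.2, 203.5, 302.9]
tcp_rot: [[-0.986, -0.166, -0.0], [-0.166, 0.986, -0.0], [0.0, -0.0, -1.0]]
force: [-0.4, -0.7, -0.1]
finger_gap: 85.5
grasp_force: 0.0
```

```bash
python3 - <<'E'
from h import *
np.set_printoptions(precision=1,suppress=True)
c=manip.calibration('wrist');im,d=manip.grab_frame('wrist');save('w2',im);np.savez('w2',im=im,d=d,**{k:c[k] for k in c})
P=cloud(c,d)
sel=lambda zl,zh:P[(P[:,2]>zl)&(P[:,2]<zh)&(P[:,0]>340)&(P[:,0]<460)&(P[:,1]>90)&(P[:,1]<310)]
for n,zl,zh in (('rim',60,70),('carr',100,145)):
    q=sel(zl,zh);print(n,len(q),cv2.minAreaRect(q[:,:2].astype(np.float32)),np.median(q[:,2]),q[:,2].max())
q=sel(125,150)
T=.18
Q=q@Rz(T); h,e=np.histogram(Q[:,1],bins=np.arange(80,330,4));print([(int(b),int(a)) for a,b in zip(h,e) if a])
for s in (Q[:,1]<Q[:,1].mean(),Q[:,1]>Q[:,1].mean()):
    r=cv2.minAreaRect(q[s][:,:2].astype(np.float32));print(r,s.sum(),q[s].min(0),q[s].max(0))
E
```

```text
rim 1746 ((397.3099060058594, 202.43856811523438), (62.731449127197266, 169.4677276611328), 11.1114501953125) 66.49763895349616 69.94386298727312
carr 1173 ((393.55560302734375, 221.49520874023438), (45.958892822265625, 87.16886901855469), 10.472898483276367) 135.06974696327393 137.9071372628399
[(100, 1), (104, 180), (108, 218), (112, 52), (180, 64), (184, 243), (188, 143)]
((400.5356140136719, 183.25845336914062), (45.174442291259766, 8.917177200317383), 9.516029357910156) 451 [378.1 175.5 125.1] [423.1 191.  137.5]
((386.3905029296875, 260.61700439453125), (45.99848937988281, 7.836524486541748), 12.227479934692383) 450 [363.5 252.5 125.5] [408.8 268.  137.9]
```

View pics/w2.png

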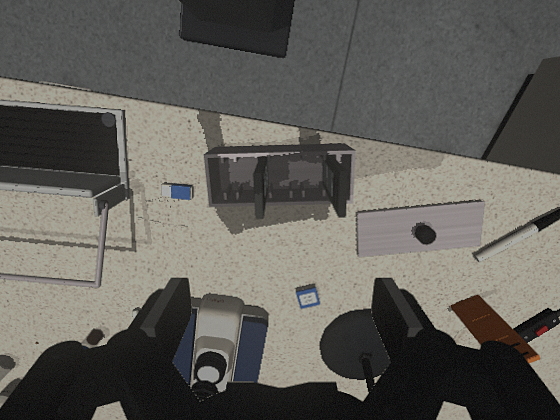

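```bash
python3 -m handwheel '[{"slide":[0.003,-0.02,-0.008],"delta_rot":[0,0,0],"grip":130},{"slide":[0,0,-0.03],"delta_rot":[0,0,0],"grip":130},{"slide":[0,0,-0.03],"delta_rot":[0,0,0],"grip":130},{"slide":[0,0,-0.03],"delta_rot":[0,0,0],"grip":130},{"slide":[0,0,-0.03],"delta_rot":[0,0,0],"grip":130},{"slide":[0,0,-0.03],"delta_rot":[0,0,0],"grip":130},{"slide":[0,0,-0.03],"delta_rot":[0,0,0],"grip":130},{"slide":[0,0,0],"delta_rot":[0,0,0],"grip":130},{"slide":[0,0,0],"delta_rot":[0,0,0],"grip":130}]' 20
python3 -m handwheel '[{"slide":[0,0,0],"delta_rot":[0,0,0],"grip":255},{"slide":[0,0,0],"delta_rot":[0,0,0],"grip":255},{"slide":[0,0,0],"delta_rot":[0,0,0],"grip":255},{"slide":[0,0,0],"delta_rot":[0,0,0],"grip":255},{"slide":[0,0,0],"delta_rot":[0,0,0],"grip":255},{"slide":[0,0,0],"delta_rot":[0,0,0],"grip":255}]' 40
```

```text
time: 9.38
tcp_pos: [400.1, 181.3, 114.7]
tcp_rot: [[-0.988, -0.154, -0.003], [-0.154, 0.988, -0.001], [0.003, -0.001, -1.0]]
force: [0.2, -0.1, -0.5]
finger_gap: 41.8
grasp_force: 0.0
time: 9.88
tcp_pos: [401.8, 182.5, 116.5]
tcp_rot: [[-0.988, -0.157, 0.003], [-0.157, 0.988, 0.001], [-0.003, 0.0, -1.0]]
force: [-0.9, -0.4, 13.6]
finger_gap: 7.6
grasp_force: 40.2
```

```bash
python3 -m handwheel '[{"slide":[0,0,0.015],"delta_rot":[0,0,0],"grip":255},{"slide":[0,0,0.03],"delta_rot":[0,0,0],"grip":255},{"slide":[0,0,0.035],"delta_rot":[0,0,0],"grip":255},{"slide":[0,0,0.035],"delta_rot":[0,0,0],"grip":255},{"slide":[0,0,0.025],"delta_rot":[0,0,0],"grip":255},{"slide":[0.003,-0.015,0],"delta_rot":[0,0,-0.09],"grip":255},{"slide":[0.003,-0.025,0],"delta_rot":[0,0,-0.11],"grip":255},{"slide":[0.003,-0.025,0],"delta_rot":[0,0,-0.11],"grip":255},{"slide":[0.003,-0.025,0],"delta_rot":[0,0,-0.11],"grip":255},{"slide":[0.003,-0.025,0],"delta_rot":[0,0,-0.11],"grip":255},{"slide":[0.003,-0.025,0],"delta_rot":[0,0,-0.11],"grip":255},{"slide":[0.003,-0.025,0],"delta_rot":[0,0,-0.11],"grip":255}]'
python3 -m handwheel '[{"slide":[0.003,-0.025,0],"delta_rot":[0,0,-0.11],"grip":255},{"slide":[0.003,-0.025,0],"delta_rot":[0,0,-0.11],"grip":255},{"slide":[0.003,-0.025,0],"delta_rot":[0,0,-0.11],"grip":255},{"slide":[0.003,-0.025,0],"delta_rot":[0,0,-0.11],"grip":255},{"slide":[0.003,-0.025,0],"delta_rot":[0,0,-0.11],"grip":255},{"slide":[0.003,-0.025,0],"delta_rot":[0,0,-0.11],"grip":255},{"slide":[0.003,-0.025,0],"delta_rot":[0,0,-0.11],"grip":255},{"slide":[0.003,-0.015,0],"delta_rot":[0,0,-0.11],"grip":255},{"slide":[0.006,0,0],"delta_rot":[-0.0065,0.083,0],"grip":255},{"slide":[0.006,0,0],"delta_rot":[-0.0065,0.083,0],"grip":255},{"slide":[0,0,0],"delta_rot":[-0.0065,0.083,0],"grip":255},{"slide":[0,0,0],"delta_rot":[0,0,0],"grip":255}]'
python3 -c "
from h import *
o=manip.observe();print(np.round(Rz(SY).T@np.array(o['tcp_rot']),3),o['qpos'])"
```

```text
time: 10.88
tcp_pos: [421.8, 16.1, 256.1]
tcp_rot: [[-0.827, 0.563, 0.002], [0.563, 0.827, -0.0], [-0.002, 0.001, -1.0]]
force: [0.5, 0.7, -1.0]
finger_gap: 7.0
grasp_force: 39.3
time: 11.88
tcp_pos: [459.3, -172.8, 255.4]
tcp_rot: [[-0.098, 0.963, -0.249], [0.995, 0.096, -0.02], [0.004, -0.25, -0.968]]
force: [-0.4, 0.9, -1.6]
finger_gap: 7.5
grasp_force: 39.4
[[-0.021  0.968 -0.25 ]
 [ 1.     0.021 -0.001]
 [ 0.004 -0.25  -0.968]] [-0.40574887  0.41196125  1.50667754 -0.11840511  1.44833892 -0.47715725]
```

```bash
python3 -m handwheel '[{"slide":[-0.003,0,-0.02],"delta_rot":[0,0,-0.02],"grip":255},{"slide":[0,0,-0.025],"delta_rot":[0,0,0],"grip":255},{"slide":[0,0,-0.025],"delta_rot":[0,0,0],"grip":255},{"slide":[0,0,-0.025],"delta_rot":[0,0,0],"grip":255},{"slide":[0,0,-0.02],"delta_rot":[0,0,0],"grip":255},{"slide":[0,0,-0.01],"delta_rot":[0,0,0],"grip":255},{"slide":[0,0,0],"delta_rot":[0,0,0],"grip":255},{"slide":[0,0,-0.004],"delta_rot":[0,0,0],"grip":255},{"slide":[0,0,-0.003],"delta_rot":[0,0,0],"grip":255},{"slide":[0,0,0],"delta_rot":[0,0,0],"grip":255}]'
```

```text
time: 12.72
tcp_pos: [455.2, -172.9, 123.5]
tcp_rot: [[-0.078, 0.966, -0.245], [0.997, 0.077, -0.015], [0.004, -0.246, -0.969]]
force: [0.2, 0.4, -0.1]
finger_gap: 7.7
grasp_force: 39.3
```

```bash
python3 -m handwheel '[{"slide":[0,0,-0.002],"delta_rot":[0,0,0],"grip":255},{"slide":[0,0,-0.002],"delta_rot":[0,0,0],"grip":255},{"slide":[0,0,-0.002],"delta_rot":[0,0,0],"grip":255},{"slide":[0,0,0],"delta_rot":[0,0,0],"grip":255}]'
python3 - <<'E'
from h import *
im,d=manip.grab_frame('wrist');save('w3',im)
im,d=manip.grab_frame('scene');save('s3',cv2.resize(im[130:270,250:450],None,fx=4,fy=4,interpolation=cv2.INTER_CUBIC))
E
```

```text
time: 13.05
tcp_pos: [456.4, -173.3, 119.2]
tcp_rot: [[-0.078, 0.967, -0.243], [0.997, 0.077, -0.016], [0.003, -0.244, -0.97]]
force: [1.5, 3.8, 42.5]
finger_gap: 7.6
grasp_force: 45.7
```

View pics/s3.png

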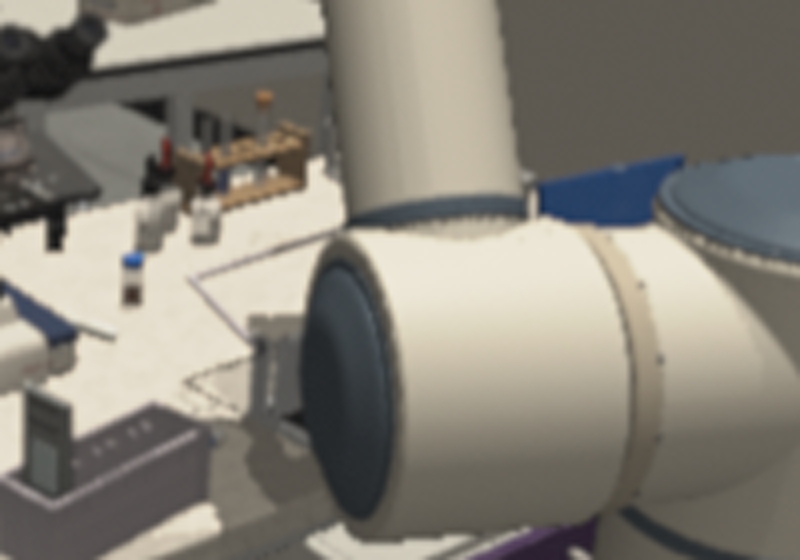

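```bash
python3 -m handwheel '[{"slide":[0.001,0,0.002],"delta_rot":[0,0,0],"grip":255},{"slide":[0.001,0,0.001],"delta_rot":[0,0,0],"grip":255},{"slide":[0.001,0,0],"delta_rot":[0,0,0],"grip":255},{"slide":[0,0,0],"delta_rot":[0,0,0],"grip":255}]'
```

```text
time: 13.48
tcp_pos: [458.1, -172.8, 119.9]
tcp_rot: [[-0.078, 0.966, -0.246], [0.997, 0.077, -0.014], [0.005, -0.247, -0.969]]
force: [0.8, -0.6, -0.1]
finger_gap: 7.8
grasp_force: 39.7
```

```bash
python3 -m handwheel '[{"slide":[0.002,0,0],"delta_rot":[0,0,0],"grip":255},{"slide":[0.001,0,0],"delta_rot":[0,0,0],"grip":255},{"slide":[0,0,0],"delta_rot":[0,0,0],"grip":255}]'
```

```text
time: 13.73
tcp_pos: [459.8, -172.6, 119.7]
tcp_rot: [[-0.078, 0.965, -0.25], [0.997, 0.077, -0.014], [0.006, -0.25, -0.968]]
force: [-7.2, -1.9, 2.7]
finger_gap: 7.6
grasp_force: 40.0
```

```bash
python3 -m handwheel '[{"slide":[0,0,0],"delta_rot":[0,0,0],"grip":215},{"slide":[0,0,0],"delta_rot":[0,0,0],"grip":205},{"slide":[0,0,0],"delta_rot":[0,0,0],"grip":190},{"slide":[0,0,0],"delta_rot":[0,0,0],"grip":170},{"slide":[0,0,0],"delta_rot":[0,0,0],"grip":160},{"slide":[0,0,0],"delta_rot":[0,0,0],"grip":160},{"slide":[0.004,0,0.015],"delta_rot":[0,0,0],"grip":160},{"slide":[0.007,0,0.028],"delta_rot":[0,0,0],"grip":160},{"slide":[0.007,0,0.028],"delta_rot":[0,0,0],"grip":160},{"slide":[0,0,0.03],"delta_rot":[0.0065,-0.083,0],"grip":100},{"slide":[0,0,0.03],"delta_rot":[0.0065,-0.083,0],"grip":0},{"slide":[0,0,0],"delta_rot":[0.0065,-0.083,0],"grip":0}]'
python3 - <<'E'
from h import *
np.set_printoptions(precision=1,suppress=True)
c=manip.calibration('wrist');im,d=manip.grab_frame('wrist');save('w4',im);np.savez('w4',im=im,d=d,**{k:c[k] for k in c})
P=cloud(c,d);Q=(P-[450,-123.1,0])@Rz(SY)
q=Q[(Q[:,2]>84)&(Q[:,2]<150)&(abs(Q[:,1])<110)&(Q[:,0]>-40)&(Q[:,0]<40)]
for z in range(84,150,8):
    s=q[(q[:,2]>=z)&(q[:,2]<z+8)]
    if len(s): print(z,len(s),s.min(0),s.max(0),np.median(s,0))
E
```

```text
time: 14.73
tcp_pos: [481.4, -173.6, 256.1]
tcp_rot: [[-0.08, 0.997, 0.011], [0.997, 0.08, 0.001], [0.0, 0.011, -1.0]]
force: [0.5, -0.6, 0.6]
finger_gap: 66.8
grasp_force: 0.0
84 72 [ -8.2 -69.3  84. ] [ 5.4 99.6 91.8] [ -6.5 -39.8  88.3]
92 90 [ -6.  -69.6  92. ] [  2.7 -24.1  99.9] [ -4.4 -41.9  96.4]
100 93 [ -3.9 -69.9 100. ] [  5.3 -24.2 107.7] [ -2.2 -42.  103.5]
108 82 [ -1.1 -68.4 108.1] [  7.5 -24.1 115.9] [ -0.  -36.1 110.8]
116 124 [  0.6 -68.7 116.1] [  9.6 -24.  123.9] [  2.2 -43.  119.3]
124 95 [  3.2 -68.5 124.3] [ 11.7 -24.1 131.9] [  4.6 -39.2 127.6]
132 633 [  5.  -70.5 132.1] [ 14.8 -24.1 139.9] [ 10.4 -45.7 138. ]
140 11 [  7.8 -65.5 140. ] [ 11.3 -25.  140.5] [  9.6 -51.  140.1]
```

View pics/w4.png

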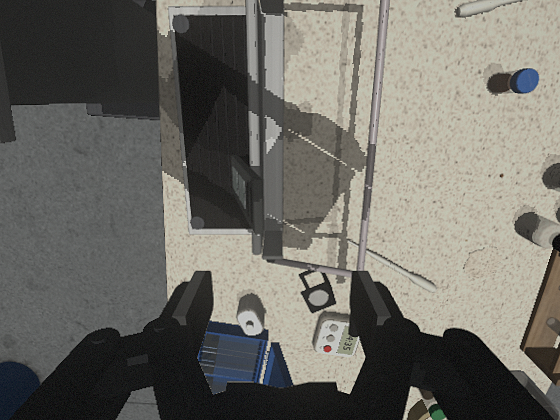

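```bash
python3 -m handwheel '[{"slide":[-0.007,0.02,0.01],"delta_rot":[0,0,0.1],"grip":0},{"slide":[-0.007,0.03,0],"delta_rot":[0,0,0.115],"grip":0},{"slide":[-0.007,0.032,0],"delta_rot":[0,0,0.115],"grip":0},{"slide":[-0.007,0.032,0],"delta_rot":[0,0,0.115],"grip":0},{"slide":[-0.007,0.032,0],"delta_rot":[0,0,0.115],"grip":0},{"slide":[-0.007,0.032,0],"delta_rot":[0,0,0.115],"grip":0},{"slide":[-0.007,0.032,0],"delta_rot":[0,0,0.115],"grip":0},{"slide":[-0.007,0.032,0],"delta_rot":[0,0,0.115],"grip":0},{"slide":[-0.007,0.032,0],"delta_rot":[0,0,0.115],"grip":0},{"slide":[-0.007,0.032,0],"delta_rot":[0,0,0.115],"grip":0},{"slide":[-0.007,0.032,0],"delta_rot":[0,0,0.115],"grip":0},{"slide":[-0.007,0.032,0],"delta_rot":[0,0,0.115],"grip":0}]'
python3 -m handwheel '[{"slide":[-0.007,0.032,0],"delta_rot":[0,0,0.115],"grip":0},{"slide":[-0.004,0.03,0],"delta_rot":[0,0,0.115],"grip":130},{"slide":[0,0.002,0],"delta_rot":[0,0,0.108],"grip":130},{"slide":[0,0,0],"delta_rot":[0,0,0],"grip":130},{"slide":[0,0,0],"delta_rot":[0,0,0],"grip":130}]' 20
```

```text
time: 15.78
tcp_pos: [394.0, 198.6, 260.5]
tcp_rot: [[-0.993, 0.12, -0.007], [0.12, 0.993, -0.001], [0.007, -0.002, -1.0]]
force: [0.7, 0.5, -1.2]
finger_gap: 85.2
grasp_force: 0.0
time: 16.2
tcp_pos: [383.5, 261.1, 260.4]
tcp_rot: [[-0.978, -0.208, -0.006], [-0.208, 0.978, -0.002], [0.007, -0.001, -1.0]]
force: [0.0, -0.3, -0.8]
finger_gap: 42.1
grasp_force: 0.0
```

```bash
python3 -m handwheel '[{"slide":[0.0025,-0.0005,-0.02],"delta_rot":[0,-0.006,0],"grip":130},{"slide":[0,0,-0.03],"delta_rot":[0,0,0],"grip":130},{"slide":[0,0,-0.03],"delta_rot":[0,0,0],"grip":130},{"slide":[0,0,-0.03],"delta_rot":[0,0,0],"grip":130},{"slide":[0,0,-0.025],"delta_rot":[0,0,0],"grip":130},{"slide":[0,0,-0.01],"delta_rot":[0,0,0],"grip":130},{"slide":[0,0,0],"delta_rot":[0,0,0],"grip":255},{"slide":[0,0,0],"delta_rot":[0,0,0],"grip":255},{"slide":[0,0,0],"delta_rot":[0,0,0],"grip":255},{"slide":[0,0,0],"delta_rot":[0,0,0],"grip":255},{"slide":[0,0,0],"delta_rot":[0,0,0],"grip":255},{"slide":[0,0,0],"delta_rot":[0,0,0],"grip":255}]' 40
```

```text
time: 17.2
tcp_pos: [386.7, 260.9, 116.7]
tcp_rot: [[-0.978, -0.21, 0.002], [-0.21, 0.978, -0.0], [-0.002, -0.001, -1.0]]
force: [0.8, -0.6, 7.1]
finger_gap: 7.3
grasp_force: 42.1
```

```bash
python3 -m handwheel '[{"slide":[0,0,0.015],"delta_rot":[0,0,0],"grip":255},{"slide":[0,0,0.03],"delta_rot":[0,0,0],"grip":255},{"slide":[0,0,0.035],"delta_rot":[0,0,0],"grip":255},{"slide":[0,0,0.035],"delta_rot":[0,0,0],"grip":255},{"slide":[0,0,0.025],"delta_rot":[0,0,0],"grip":255},{"slide":[0.004,-0.013,0],"delta_rot":[0,0,-0.085],"grip":255},{"slide":[0.004,-0.024,0],"delta_rot":[0,0,-0.115],"grip":255},{"slide":[0.004,-0.024,0],"delta_rot":[0,0,-0.115],"grip":255},{"slide":[0.004,-0.024,0],"delta_rot":[0,0,-0.115],"grip":255},{"slide":[0.004,-0.024,0],"delta_rot":[0,0,-0.115],"grip":255},{"slide":[0.004,-0.024,0],"delta_rot":[0,0,-0.115],"grip":255},{"slide":[0.004,-0.024,0],"delta_rot":[0,0,-0.115],"grip":255}]'
python3 -m handwheel '[{"slide":[0.004,-0.024,0],"delta_rot":[0,0,-0.115],"grip":255},{"slide":[0.004,-0.024,0],"delta_rot":[0,0,-0.115],"grip":255},{"slide":[0.004,-0.024,0],"delta_rot":[0,0,-0.115],"grip":255},{"slide":[0.004,-0.024,0],"delta_rot":[0,0,-0.115],"grip":255},{"slide":[0.004,-0.024,0],"delta_rot":[0,0,-0.115],"grip":255},{"slide":[0.004,-0.024,0],"delta_rot":[0,0,-0.115],"grip":255},{"slide":[0.004,-0.024,0],"delta_rot":[0,0,-0.115],"grip":255},{"slide":[0.004,-0.014,0],"delta_rot":[0,0,-0.115],"grip":255},{"slide":[0.002,0,0],"delta_rot":[-0.0065,0.083,0],"grip":255},{"slide":[0,0,0],"delta_rot":[-0.0065,0.083,0],"grip":255},{"slide":[0,0,0],"delta_rot":[-0.0065,0.083,0],"grip":255},{"slide":[0,0,0],"delta_rot":[0,0,0],"grip":255}]'
python3 -c "
from h import *
o=manip.observe();print(np.round(Rz(SY).T@np.array(o['tcp_rot']),3),np.round(Rz(SY).T@(np.array(o['tcp_pos'])-[450,-123.1,0]),1))"
```

```text
time: 18.2
tcp_pos: [414.3, 102.6, 256.3]
tcp_rot: [[-0.842, 0.539, 0.001], [0.539, 0.842, -0.001], [-0.001, -0.001, -1.0]]
force: [0.5, 0.0, -0.6]
finger_gap: 7.9
grasp_force: 40.9
time: 19.2
tcp_pos: [449.6, -78.4, 255.6]
tcp_rot: [[-0.087, 0.964, -0.252], [0.996, 0.085, -0.021], [0.001, -0.252, -0.968]]
force: [-0.8, 0.3, -0.9]
finger_gap: 7.4
grasp_force: 41.0
[[-0.01   0.968 -0.252]
 [ 1.     0.01  -0.001]
 [ 0.001 -0.252 -0.968]] [  3.1  44.6 255.6]
```

```bash
python3 -m handwheel '[{"slide":[-0.001,0,-0.02],"delta_rot":[0,0,-0.01],"grip":255},{"slide":[0,0,-0.025],"delta_rot":[0,0,0],"grip":255},{"slide":[0,0,-0.025],"delta_rot":[0,0,0],"grip":255},{"slide":[0,0,-0.025],"delta_rot":[0,0,0],"grip":255},{"slide":[0,0,-0.02],"delta_rot":[0,0,0],"grip":255},{"slide":[0,0,-0.01],"delta_rot":[0,0,0],"grip":255},{"slide":[0,0,-0.007],"delta_rot":[0,0,0],"grip":255},{"slide":[0,0,-0.002],"delta_rot":[0,0,0],"grip":255},{"slide":[0,0,-0.001],"delta_rot":[0,0,0],"grip":255},{"slide":[0,0,0],"delta_rot":[0,0,0],"grip":255}]'
```

```text
time: 20.03
tcp_pos: [447.8, -78.3, 121.7]
tcp_rot: [[-0.077, 0.966, -0.246], [0.997, 0.075, -0.018], [0.001, -0.247, -0.969]]
force: [-1.2, 0.4, -0.2]
finger_gap: 7.4
grasp_force: 40.9
```

```bash
python3 -m handwheel '[{"slide":[0.001,0,0],"delta_rot":[0,0,0],"grip":255},{"slide":[0.001,0,0],"delta_rot":[0,0,0],"grip":255},{"slide":[0,0,0],"delta_rot":[0,0,0],"grip":255}]'
```

```text
time: 20.28
tcp_pos: [449.9, -78.3, 121.4]
tcp_rot: [[-0.078, 0.966, -0.247], [0.997, 0.075, -0.018], [0.001, -0.247, -0.969]]
force: [-0.2, 0.3, 0.4]
finger_gap: 7.5
grasp_force: 40.9
```

```bash
python3 -m handwheel '[{"slide":[0,0,-0.001],"delta_rot":[0,0,0],"grip":255},{"slide":[0.001,0,-0.001],"delta_rot":[0,0,0],"grip":255},{"slide":[0.001,0,0],"delta_rot":[0,0,0],"grip":255},{"slide":[0.001,0,0],"delta_rot":[0,0,0],"grip":255},{"slide":[0,0,0],"delta_rot":[0,0,0],"grip":255}]'
```

```text
time: 20.7
tcp_pos: [451.5, -78.2, 119.5]
tcp_rot: [[-0.078, 0.965, -0.25], [0.997, 0.076, -0.018], [0.002, -0.25, -0.968]]
force: [-4.5, -0.1, 17.4]
finger_gap: 7.8
grasp_force: 43.4
```

Both contacts made (mat and wall); release and retreat, then check.

```bash
python3 -m handwheel '[{"slide":[0,0,0.001],"delta_rot":[0,0,0],"grip":215},{"slide":[0,0,0],"delta_rot":[0,0,0],"grip":205},{"slide":[0,0,0],"delta_rot":[0,0,0],"grip":190},{"slide":[0,0,0],"delta_rot":[0,0,0],"grip":170},{"slide":[0,0,0],"delta_rot":[0,0,0],"grip":160},{"slide":[0,0,0],"delta_rot":[0,0,0],"grip":160},{"slide":[0.004,0,0.015],"delta_rot":[0,0,0],"grip":160},{"slide":[0.007,0,0.028],"delta_rot":[0,0,0],"grip":160},{"slide":[0.007,0,0.028],"delta_rot":[0,0,0],"grip":160},{"slide":[0,0,0.03],"delta_rot":[0.0065,-0.083,0],"grip":100},{"slide":[0,0,0.03],"delta_rot":[0.0065,-0.083,0],"grip":0},{"slide":[0,0,0],"delta_rot":[0.0065,-0.083,0],"grip":0}]'
python3 - <<'E'
from h import *
np.set_printoptions(precision=1,suppress=True)
c=manip.calibration('wrist');im,d=manip.grab_frame('wrist');save('w5',im)
P=cloud(c,d);Q=(P-[450,-123.1,0])@Rz(SY)
q=Q[(Q[:,2]>84)&(Q[:,2]<150)&(abs(Q[:,1])<110)&(Q[:,0]>-40)&(Q[:,0]<40)]
for lo,hi in ((-110,0),(0,110)):
  for z in range(92,150,12):
    s=q[(q[:,2]>=z)&(q[:,2]<z+12)&(q[:,1]>lo)&(q[:,1]<hi)]
    if len(s): print(z,len(s),s.min(0),s.max(0),np.median(s,0))
b=Q[(Q[:,0]>80)&(Q[:,0]<130)&(abs(Q[:,1])<100)&(Q[:,2]>50)];print('bar',len(b),np.median(b,0))
E
```

```text
time: 21.7
tcp_pos: [472.9, -78.8, 255.8]
tcp_rot: [[-0.078, 0.997, 0.01], [0.997, 0.078, -0.001], [-0.002, 0.01, -1.0]]
force: [0.5, -0.5, 1.3]
finger_gap: 67.3
grasp_force: 0.0
92 130 [ -6.  -68.   92.4] [  5.  -23.7 103.8] [ -3.2 -34.5  98.9]
104 125 [ -2.3 -69.5 104. ] [  8.6 -23.5 115.9] [ -0.2 -29.2 109.3]
116 162 [  0.6 -68.5 116. ] [ 11.1 -23.5 128. ] [  3.4 -35.1 121.4]
128 513 [  4.1 -69.7 128.1] [ 14.9 -23.8 140. ] [ 10.1 -43.  137.9]
140 6 [  7.8 -51.  140.1] [ 10.7 -28.6 140.6] [  8.9 -34.5 140.4]
92 138 [-5.8 25.  92.2] [  4.7  69.7 103.8] [-3.4 52.2 99.3]
104 127 [ -2.1  24.4 104.1] [  8.1  69.7 116. ] [ -0.3  54.6 109.3]
116 180 [  0.8  24.2 116.1] [ 11.2  69.5 128. ] [  3.1  52.3 121.6]
128 670 [  4.5  23.4 128.2] [ 14.8  69.4 140. ] [ 10.2  48.8 138. ]
140 9 [  8.   25.4 140. ] [ 10.8  66.9 140.5] [  8.7  54.1 140.2]
bar 7511 [ 85.5  54.6 306.5]
```

View pics/w5.png

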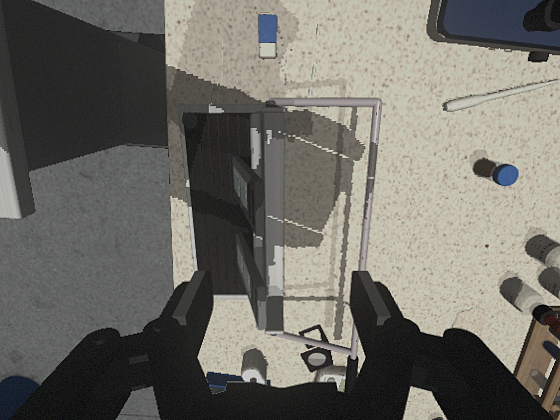

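```bash
python3 -m handwheel '[{"slide":[0.013,-0.026,0],"delta_rot":[0,0.01,0],"grip":60},{"slide":[0.013,-0.03,0],"delta_rot":[0,0,0],"grip":60},{"slide":[0.014,-0.03,0],"delta_rot":[0,0,0],"grip":60},{"slide":[0.014,-0.03,0],"delta_rot":[0,0,0],"grip":60},{"slide":[0.014,-0.03,0],"delta_rot":[0,0,0],"grip":60},{"slide":[0.014,-0.03,0],"delta_rot":[0,0,0],"grip":60},{"slide":[0.014,-0.032,0],"delta_rot":[0,0,0],"grip":60},{"slide":[0,0,-0.035],"delta_rot":[0,0,0],"grip":60},{"slide":[0,0,-0.04],"delta_rot":[0,0,0],"grip":60},{"slide":[0,0,-0.04],"delta_rot":[0,0,0],"grip":60},{"slide":[0,0,-0.035],"delta_rot":[0,0,0],"grip":60},{"slide":[0,0,0],"delta_rot":[0,0,0],"grip":60}]' 20
python3 -m handwheel '[{"slide":[0,0,0],"delta_rot":[0,0,0],"grip":60},{"slide":[0,0,0],"delta_rot":[0,0,0],"grip":255},{"slide":[0,0,0],"delta_rot":[0,0,0],"grip":255},{"slide":[0,0,0],"delta_rot":[0,0,0],"grip":255},{"slide":[0,0,0],"delta_rot":[0,0,0],"grip":255},{"slide":[0,0,0],"delta_rot":[0,0,0],"grip":255},{"slide":[0,0,0],"delta_rot":[0,0,0],"grip":255},{"slide":[0,0,0],"delta_rot":[0,0,0],"grip":255}]' 20
```

```text
time: 22.75
tcp_pos: [562.7, -284.1, 93.7]
tcp_rot: [[-0.078, 0.997, -0.022], [0.997, 0.078, 0.008], [0.009, -0.021, -1.0]]
force: [-1.7, 0.4, -0.8]
finger_gap: 65.5
grasp_force: 0.0
time: 23.42
tcp_pos: [568.5, -286.6, 102.7]
tcp_rot: [[-0.078, 0.997, -0.007], [0.997, 0.078, -0.0], [0.0, -0.007, -1.0]]
force: [9.7, 3.7, 3.9]
finger_gap: 11.2
grasp_force: 21.7
```

```bash
python3 - <<'E'
import numpy as np
f=lambda b:np.array([20-93*np.cos(np.radians(b)),70+93*np.sin(np.radians(b))])
for a in np.arange(157,-25,-8):
    d=f(a-8)-f(a); print(int(a-8),np.round([d[0]*.997,d[0]*.0776,d[1]],1),np.round(f(a-8)))
E
```

```text
149 [-5.9 -0.5 11.6] [100. 118.]
141 [-7.4 -0.6 10.6] [ 92. 129.]
133 [-8.8 -0.7  9.5] [ 83. 138.]
125 [-10.1  -0.8   8.2] [ 73. 146.]
117 [-11.1  -0.9   6.7] [ 62. 153.]
109 [-11.9  -0.9   5.1] [ 50. 158.]
101 [-12.5  -1.    3.4] [ 38. 161.]
93 [-12.8  -1.    1.6] [ 25. 163.]
85 [-12.9  -1.   -0.2] [ 12. 163.]
77 [-12.8  -1.   -2. ] [ -1. 161.]
69 [-12.4  -1.   -3.8] [-13. 157.]
61 [-11.7  -0.9  -5.5] [-25. 151.]
53 [-10.8  -0.8  -7.1] [-36. 144.]
45 [-9.8 -0.8 -8.5] [-46. 136.]
37 [-8.5 -0.7 -9.8] [-54. 126.]
29 [ -7.   -0.5 -10.9] [-61. 115.]
21 [ -5.5  -0.4 -11.8] [-67. 103.]
13 [ -3.8  -0.3 -12.4] [-71.  91.]
5 [ -2.   -0.2 -12.8] [-73.  78.]
-3 [ -0.2  -0.  -13. ] [-73.  65.]
-11 [  1.6   0.1 -12.9] [-71.  52.]
-19 [  3.3   0.3 -12.5] [-68.  40.]
-27 [  5.1   0.4 -11.9] [-63.  28.]
```

```bash
python3 -m handwheel '[{"slide":[-0.006,0,0.012],"delta_rot":[0,0,0],"grip":255},{"slide":[-0.007,-0.001,0.011],"delta_rot":[0,0,0],"grip":255},{"slide":[-0.009,-0.001,0.009],"delta_rot":[0,0,0],"grip":255},{"slide":[-0.010,-0.001,0.008],"delta_rot":[0,0,0],"grip":255},{"slide":[-0.011,-0.001,0.007],"delta_rot":[0,0,0],"grip":255},{"slide":[-0.012,-0.001,0.005],"delta_rot":[0,0,0],"grip":255},{"slide":[-0.0125,-0.001,0.0035],"delta_rot":[0,0,0],"grip":255},{"slide":[-0.013,-0.001,0.0015],"delta_rot":[0,0,0],"grip":255},{"slide":[0,0,0],"delta_rot":[0,0,0],"grip":255},{"slide":[0,0,0],"delta_rot":[0,0,0],"grip":255}]' 20
python3 -c "
from h import *
o=manip.observe();print(np.round(Rz(SY).T@(np.array(o['tcp_pos'])-[450,-123.1,0]),1))"
```

```text
time: 24.25
tcp_pos: [486.3, -293.7, 160.2]
tcp_rot: [[-0.077, 0.997, -0.008], [0.997, 0.077, -0.0], [0.0, -0.008, -1.0]]
force: [-1.4, 3.8, 20.4]
finger_gap: 11.0
grasp_force: 23.4
[  22.9 -172.9  160.2]
```

```bash
python3 -m handwheel '[{"slide":[-0.013,-0.001,0.002],"delta_rot":[0,0,0],"grip":255},{"slide":[-0.013,-0.001,-0.002],"delta_rot":[0,0,0],"grip":255},{"slide":[-0.0125,-0.001,-0.004],"delta_rot":[0,0,0],"grip":255},{"slide":[-0.0115,-0.001,-0.0055],"delta_rot":[0,0,0],"grip":255},{"slide":[-0.011,-0.001,-0.007],"delta_rot":[0,0,0],"grip":255},{"slide":[-0.010,-0.001,-0.0085],"delta_rot":[0,0,0],"grip":255},{"slide":[-0.0085,-0.001,-0.010],"delta_rot":[0,0,0],"grip":255},{"slide":[-0.007,0,-0.011],"delta_rot":[0,0,0],"grip":255},{"slide":[-0.0055,0,-0.012],"delta_rot":[0,0,0],"grip":255},{"slide":[0,0,0],"delta_rot":[0,0,0],"grip":255},{"slide":[0,0,0],"delta_rot":[0,0,0],"grip":255}]' 20
python3 -c "
from h import *
o=manip.observe();print(np.round(Rz(SY).T@(np.array(o['tcp_pos'])-[450,-123.1,0]),1))"
```

```text
time: 25.17
tcp_pos: [394.2, -301.0, 100.3]
tcp_rot: [[-0.077, 0.997, -0.01], [0.997, 0.077, 0.0], [0.001, -0.01, -1.0]]
force: [1.2, -4.5, -0.5]
finger_gap: 11.2
grasp_force: 20.5
[ -69.4 -173.   100.3]
```

```bash
python3 -m handwheel '[{"slide":[-0.003,0,-0.012],"delta_rot":[0,0,0],"grip":255},{"slide":[-0.002,0,-0.013],"delta_rot":[0,0,0],"grip":255},{"slide":[0,0,-0.013],"delta_rot":[0,0,0],"grip":255},{"slide":[0.002,0,-0.013],"delta_rot":[0,0,0],"grip":255},{"slide":[0.003,0,-0.012],"delta_rot":[0,0,0],"grip":255},{"slide":[0.003,0,-0.008],"delta_rot":[0,0,0],"grip":255},{"slide":[0,0,-0.002],"delta_rot":[0,0,0],"grip":255},{"slide":[0,0,0],"delta_rot":[0,0,0],"grip":255},{"slide":[0,0,0],"delta_rot":[0,0,0],"grip":255}]' 20
python3 -c "
from h import *
o=manip.observe();print(np.round(Rz(SY).T@(np.array(o['tcp_pos'])-[450,-123.1,0]),1))"
```

```text
time: 25.92
tcp_pos: [398.3, -300.8, 27.8]
tcp_rot: [[-0.078, 0.997, -0.009], [0.997, 0.078, -0.0], [0.0, -0.009, -1.0]]
force: [7.0, 2.0, 7.6]
finger_gap: 10.8
grasp_force: 22.7
[ -65.3 -173.2   27.8]
```

```bash
python3 -m handwheel '[{"slide":[0,0,-0.002],"delta_rot":[0,0,0],"grip":255},{"slide":[0,0,-0.001],"delta_rot":[0,0,0],"grip":255},{"slide":[0,0,0],"delta_rot":[0,0,0],"grip":255},{"slide":[0,0,0],"delta_rot":[0,0,0],"grip":255}]' 20
```

```text
time: 26.25
tcp_pos: [398.5, -301.1, 25.7]
tcp_rot: [[-0.078, 0.997, -0.008], [0.997, 0.078, -0.001], [-0.001, -0.008, -1.0]]
force: [3.9, 4.1, 31.4]
finger_gap: 11.1
grasp_force: 25.2
```

```bash
python3 -m handwheel '[{"slide":[0,0,0.002],"delta_rot":[0,0,0],"grip":60},{"slide":[0,0,0],"delta_rot":[0,0,0],"grip":60},{"slide":[0,0,0],"delta_rot":[0,0,0],"grip":60},{"slide":[0,0,0],"delta_rot":[0,0,0],"grip":60},{"slide":[0,0,0.03],"delta_rot":[0,0,0],"grip":60},{"slide":[0,0,0.04],"delta_rot":[0,0,0],"grip":60},{"slide":[0,0,0.04],"delta_rot":[0,0,0],"grip":60},{"slide":[0,0,0.04],"delta_rot":[0,0,0],"grip":0},{"slide":[0,0,0.04],"delta_rot":[0,0,0],"grip":0},{"slide":[0,0.02,0.04],"delta_rot":[0,0,0],"grip":0},{"slide":[0,0.038,0.03],"delta_rot":[0,0,0],"grip":0},{"slide":[0,0.038,0.02],"delta_rot":[0,0,0],"grip":0}]'
python3 -m handwheel '[{"slide":[0,0.038,0],"delta_rot":[0,0,0.11],"grip":0},{"slide":[0,0.038,0],"delta_rot":[0,0,0.11],"grip":0},{"slide":[0,0.038,0],"delta_rot":[0,0,0.11],"grip":0},{"slide":[0,0.038,0],"delta_rot":[0,0,0.11],"grip":0},{"slide":[0,0.038,0],"delta_rot":[0,0,0.11],"grip":0},{"slide":[0,0.038,0],"delta_rot":[0,0,0.11],"grip":0},{"slide":[0,0.038,0],"delta_rot":[0,0,0.11],"grip":0},{"slide":[0,0.038,0],"delta_rot":[0,0,0.11],"grip":0},{"slide":[0,0.038,0],"delta_rot":[0,0,0.11],"grip":0},{"slide":[0,0.038,0],"delta_rot":[0,0,0.11],"grip":0},{"slide":[0,0.038,0],"delta_rot":[0,0,0.11],"grip":0},{"slide":[0,0.038,0],"delta_rot":[0,0,0.11],"grip":0}]'
python3 -m handwheel '[{"slide":[0.01,0.03,0],"delta_rot":[0,0,0.11],"grip":0},{"slide":[0.01,0.03,0],"delta_rot":[0,0,0.11],"grip":0},{"slide":[0.01,0.03,0],"delta_rot":[0,0,0.11],"grip":0},{"slide":[0,0.02,0],"delta_rot":[0,0,0.04],"grip":0},{"slide":[0,0,0],"delta_rot":[0,0,0],"grip":0},{"slide":[0,0,0],"delta_rot":[0,0,0],"grip":0}]'
python3 - <<'E'
from h import *
np.set_printoptions(precision=1,suppress=True)
c=manip.calibration('wrist');im,d=manip.grab_frame('wrist');save('w6',im)
P=cloud(c,d)
for r in manip.trace('wrist','lid')[:2]:
    q=cloud(c,d,r['mask']);q=q[q[:,2]<60];print(r['confidence'],r['bbox'],cv2.minAreaRect(q[(q[:,2]>5)][:,:2].astype(np.float32)),np.median(q[:,2]))
    k=q[q[:,2]>25];print('knob',len(k),k.min(0),k.max(0),cv2.minAreaRect(k[:,:2].astype(np.float32))) if len(k)>5 else 0
print([(r['confidence'],world(c,r['position'],d[int(r['position'][1]),int(r['position'][0])])) for r in manip.place_of('wrist','lid_knob')[:2]])
it,dt=manip.grab_frame('top');save('t6',cv2.resize(it[200:300,160:410],None,fx=3.2,fy=3.2,interpolation=cv2.INTER_CUBIC))
E
```

```text
time: 27.25
tcp_pos: [397.1, -212.2, 300.9]
tcp_rot: [[-0.076, 0.997, -0.009], [0.997, 0.076, -0.0], [0.0, -0.009, -1.0]]
force: [0.9, -0.3, 0.7]
finger_gap: 85.2
grasp_force: 0.0
time: 28.25
tcp_pos: [396.2, 245.9, 298.3]
tcp_rot: [[-0.986, 0.166, -0.004], [0.166, 0.986, -0.011], [0.003, -0.011, -1.0]]
force: [1.5, -0.9, -0.5]
finger_gap: 85.3
grasp_force: 0.0
time: 28.75
tcp_pos: [426.5, 354.5, 297.8]
tcp_rot: [[-0.98, -0.197, -0.001], [-0.197, 0.98, -0.012], [0.004, -0.012, -1.0]]
force: [0.3, -0.0, -0.2]
finger_gap: 85.2
grasp_force: 0.0
0.74 [322.9, 195.1, 134.2, 56.9] ((448.25323486328125, 410.3787841796875), (68.2745361328125, 175.19937133789062), 15.36154556274414) 11.782266063866587
knob 302 [436.5 399.1  25. ] [459.7 421.8  40.6] ((447.6540222167969, 410.3950500488281), (22.514469146728516, 22.738733291625977), 70.01810455322266)
[(0.92, array([[446.9, 407. ,  36.9]]))]
```

View pics/w6.png

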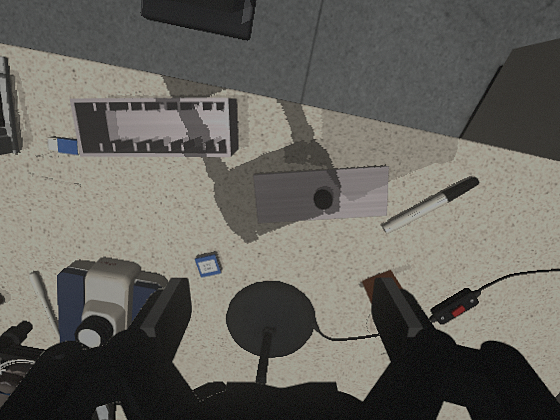

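View pics/t6.png

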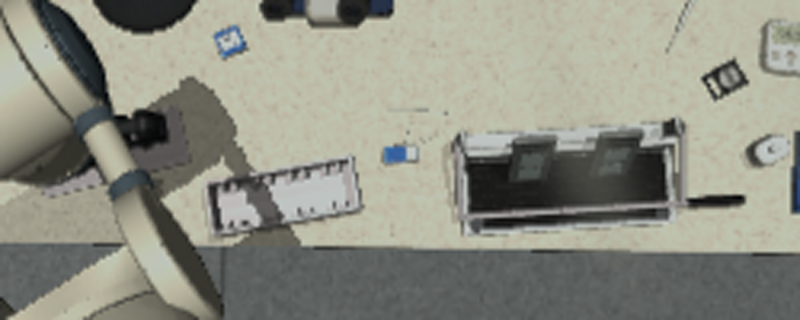

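```bash
python3 -m handwheel '[{"slide":[0.011,0.028,-0.02],"delta_rot":[0.012,0,0],"grip":90},{"slide":[0.01,0.028,-0.03],"delta_rot":[0,0,0],"grip":90},{"slide":[0,0,-0.04],"delta_rot":[0,0,0],"grip":90},{"slide":[0,0,-0.04],"delta_rot":[0,0,0],"grip":90},{"slide":[0,0,-0.04],"delta_rot":[0,0,0],"grip":90},{"slide":[0,0,-0.035],"delta_rot":[0,0,0],"grip":90},{"slide":[0,0,-0.02],"delta_rot":[0,0,0],"grip":90},{"slide":[0,0,-0.01],"delta_rot":[0,0,0],"grip":90},{"slide":[0,0,0],"delta_rot":[0,0,0],"grip":90},{"slide":[0,0,0],"delta_rot":[0,0,0],"grip":90}]' 20
```

```text
time: 29.78
tcp_pos: [448.2, 409.5, 64.7]
tcp_rot: [[-0.981, -0.195, 0.0], [-0.195, 0.981, 0.001], [-0.001, 0.001, -1.0]]
force: [-0.4, -0.0, 0.7]
finger_gap: 55.4
grasp_force: 0.0
```

```bash
python3 -m handwheel '[{"slide":[0,0.001,-0.012],"delta_rot":[0,0,0],"grip":90},{"slide":[0,0,-0.012],"delta_rot":[0,0,0],"grip":90},{"slide":[0,0,-0.006],"delta_rot":[0,0,0],"grip":90},{"slide":[0,0,0],"delta_rot":[0,0,0],"grip":90},{"slide":[0,0,0],"delta_rot":[0,0,0],"grip":90}]' 20
python3 -m handwheel '[{"slide":[0,0,0],"delta_rot":[0,0,0],"grip":255},{"slide":[0,0,0],"delta_rot":[0,0,0],"grip":255},{"slide":[0,0,0],"delta_rot":[0,0,0],"grip":255},{"slide":[0,0,0],"delta_rot":[0,0,0],"grip":255},{"slide":[0,0,0],"delta_rot":[0,0,0],"grip":255},{"slide":[0,0,0],"delta_rot":[0,0,0],"grip":255}]' 40
```

```text
time: 30.2
tcp_pos: [447.6, 410.5, 33.7]
tcp_rot: [[-0.981, -0.196, -0.001], [-0.196, 0.981, 0.0], [0.0, 0.0, -1.0]]
force: [-0.4, 0.5, 0.4]
finger_gap: 55.6
grasp_force: 0.0
time: 30.7
tcp_pos: [448.0, 410.8, 34.5]
tcp_rot: [[-0.981, -0.196, 0.001], [-0.196, 0.981, 0.001], [-0.001, 0.001, -1.0]]
force: [-1.0, -1.2, 5.5]
finger_gap: 22.1
grasp_force: 39.0
```

```bash
python3 -m handwheel '[{"slide":[0,0,0.02],"delta_rot":[0,0,0],"grip":255},{"slide":[0,0,0.03],"delta_rot":[0,0,0],"grip":255},{"slide":[0,0,0.03],"delta_rot":[0,0,0],"grip":255},{"slide":[0,0,0.025],"delta_rot":[0,0,0],"grip":255},{"slide":[-0.006,-0.025,0],"delta_rot":[0,0,-0.01],"grip":255},{"slide":[-0.007,-0.03,0],"delta_rot":[0,0,-0.01],"grip":255},{"slide":[-0.007,-0.03,0],"delta_rot":[0,0,-0.01],"grip":255},{"slide":[-0.007,-0.03,0],"delta_rot":[0,0,-0.01],"grip":255},{"slide":[-0.007,-0.03,0],"delta_rot":[0,0,-0.01],"grip":255},{"slide":[-0.007,-0.03,0],"delta_rot":[0,0,-0.01],"grip":255},{"slide":[-0.006,-0.02,0],"delta_rot":[0,0,-0.014],"grip":255},{"slide":[-0.004,-0.0135,0],"delta_rot":[0,0,0],"grip":255}]'
python3 -m handwheel '[{"slide":[0,0,0],"delta_rot":[0,0,0],"grip":255},{"slide":[0,0,0],"delta_rot":[0,0,0],"grip":255}]'
python3 - <<'E'
from h import *
np.set_printoptions(precision=2,suppress=True)
c=manip.calibration('wrist');im,d=manip.grab_frame('wrist');save('w7',im)
P=cloud(c,d);n=P[(abs(P[:,0]-397)<60)&(abs(P[:,1]-202)<110)]
for nm,zl,zh in(('lid',100,122),('rim',60,71)):
    q=n[(n[:,2]>zl)&(n[:,2]<zh)];print(nm,len(q),cv2.minAreaRect(q[:,:2].astype(np.float32)),np.median(q[:,2]))
    A=np.c_[q[:,:2],np.ones(len(q))];print(np.linalg.lstsq(A,q[:,2],rcond=None)[0])
o=manip.observe();print(np.array(o['tcp_pos']))
E
```

```text
time: 31.7
tcp_pos: [395.7, 200.2, 139.1]
tcp_rot: [[-0.993, -0.121, -0.0], [-0.121, 0.993, 0.0], [0.0, 0.0, -1.0]]
force: [0.4, 1.0, -2.1]
finger_gap: 22.2
grasp_force: 39.7
time: 31.87
tcp_pos: [396.8, 201.8, 139.2]
tcp_rot: [[-0.993, -0.122, 0.0], [-0.122, 0.993, 0.001], [-0.0, 0.001, -1.0]]
force: [0.1, -0.2, -1.7]
finger_gap: 22.0
grasp_force: 39.8
lid 31046 ((397.2481384277344, 202.47772216796875), (68.68446350097656, 176.71434020996094), 10.985177040100098) 116.40086245249793
[ -0.     0.   116.41]
rim 2592 ((373.99200439453125, 197.8446502685547), (15.119897842407227, 170.4122314453125), 11.1204833984375) 66.44258402547085
[ 0.1   0.02 26.48]
[397.18 202.33 139.15]
```

View pics/w7.png

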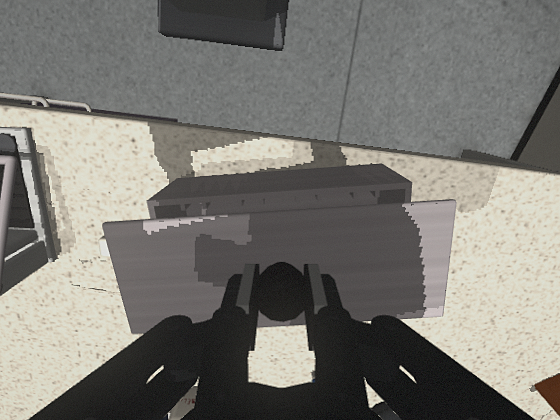

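```bash
python3 -m handwheel '[{"slide":[0,0,-0.01],"delta_rot":[0,0,0],"grip":255},{"slide":[0,0,-0.012],"delta_rot":[0,0,0],"grip":255},{"slide":[0,0,-0.01],"delta_rot":[0,0,0],"grip":255},{"slide":[0,0,-0.006],"delta_rot":[0,0,0],"grip":255},{"slide":[0,0,-0.004],"delta_rot":[0,0,0],"grip":255},{"slide":[0,0,-0.003],"delta_rot":[0,0,0],"grip":255},{"slide":[0,0,0],"delta_rot":[0,0,0],"grip":255},{"slide":[0,0,0],"delta_rot":[0,0,0],"grip":255}]'
```

```text
time: 32.58
tcp_pos: [396.9, 202.3, 94.0]
tcp_rot: [[-0.992, -0.123, 0.0], [-0.123, 0.992, 0.001], [-0.0, 0.001, -1.0]]
force: [0.1, -0.2, -1.2]
finger_gap: 22.2
grasp_force: 39.7
```

```bash
python3 -m handwheel '[{"slide":[0,0,-0.001],"delta_rot":[0,0,0],"grip":255},{"slide":[0,0,-0.001],"delta_rot":[0,0,0],"grip":255},{"slide":[0,0,0],"delta_rot":[0,0,0],"grip":255}]'
python3 -m handwheel '[{"slide":[0,0,0],"delta_rot":[0,0,0],"grip":190},{"slide":[0,0,0],"delta_rot":[0,0,0],"grip":160},{"slide":[0,0,0],"delta_rot":[0,0,0],"grip":120},{"slide":[0,0,0],"delta_rot":[0,0,0],"grip":90},{"slide":[0,0,0],"delta_rot":[0,0,0],"grip":90},{"slide":[0,0,0],"delta_rot":[0,0,0],"grip":90},{"slide":[0,0,0.02],"delta_rot":[0,0,0],"grip":90},{"slide":[0,0,0.04],"delta_rot":[0,0,0],"grip":90},{"slide":[0,0,0.04],"delta_rot":[0,0,0],"grip":90},{"slide":[0,0,0.04],"delta_rot":[0,0,0],"grip":90},{"slide":[0,0,0.03],"delta_rot":[0,0,0],"grip":90},{"slide":[0,0,0],"delta_rot":[0,0,0],"grip":90}]'
python3 -m handwheel '[{"slide":[0,0,0],"delta_rot":[0,0,0],"grip":90},{"slide":[0,0,0],"delta_rot":[0,0,0],"grip":90}]'
python3 - <<'E'
from h import *
np.set_printoptions(precision=2,suppress=True)
c=manip.calibration('wrist');im,d=manip.grab_frame('wrist');save('w8',im)
P=cloud(c,d);n=P[(abs(P[:,0]-397)<60)&(abs(P[:,1]-202)<110)]
q=n[(n[:,2]>62)&(n[:,2]<78)];print(len(q),cv2.minAreaRect(q[:,:2].astype(np.float32)),np.median(q[:,2]))
q=q[q[:,2]>65];print(np.linalg.lstsq(np.c_[q[:,:2],np.ones(len(q))],q[:,2],rcond=None)[0])
it,d=manip.grab_frame('top');ct=manip.calibration('top');P=cloud(ct,d);Q=(P-[450,-123.1,0])@Rz(SY)
save('t8',cv2.resize(it[200:300,160:410],None,fx=3.2,fy=3.2,interpolation=cv2.INTER_CUBIC))
q=Q[(Q[:,2]>90)&(Q[:,2]<150)&(abs(Q[:,1])<110)&(abs(Q[:,0])<60)]
for s in(q[q[:,1]<0],q[q[:,1]>0]):print('carr',len(s),s.min(0),s.max(0))
b=Q[(Q[:,0]>-90)&(Q[:,0]<-50)&(abs(Q[:,1])<100)&(Q[:,2]>20)&(Q[:,2]<130)];print('bar',len(b),np.median(b,0) if len(b) else 0)
E
```

```text
time: 32.83
tcp_pos: [397.1, 202.3, 93.2]
tcp_rot: [[-0.992, -0.123, 0.002], [-0.123, 0.992, 0.001], [-0.002, 0.001, -1.0]]
force: [-7.6, -1.9, 35.9]
finger_gap: 21.9
grasp_force: 43.2
time: 33.83
tcp_pos: [398.9, 202.9, 267.3]
tcp_rot: [[-0.992, -0.123, 0.008], [-0.123, 0.992, 0.003], [-0.008, 0.002, -1.0]]
force: [0.1, 0.1, 0.4]
finger_gap: 55.2
grasp_force: 0.0
time: 34.0
tcp_pos: [396.4, 201.9, 261.3]
tcp_rot: [[-0.992, -0.123, -0.001], [-0.123, 0.992, 0.0], [0.001, 0.0, -1.0]]
force: [0.4, 0.4, -0.0]
finger_gap: 55.2
grasp_force: 0.0
10597 ((397.40960693359375, 202.864501953125), (68.5987777709961, 175.44503784179688), 11.049240112304688) 70.7534039082372
[ 0.    0.   70.59]
carr 92 [ -5.97 -70.23  90.74] [ 13.65 -24.39 142.25]
carr 95 [-7.22 23.83 90.27] [ 13.81  68.36 140.15]
bar 102 [-64.92  -0.19  31.89]
```

View pics/t8.png

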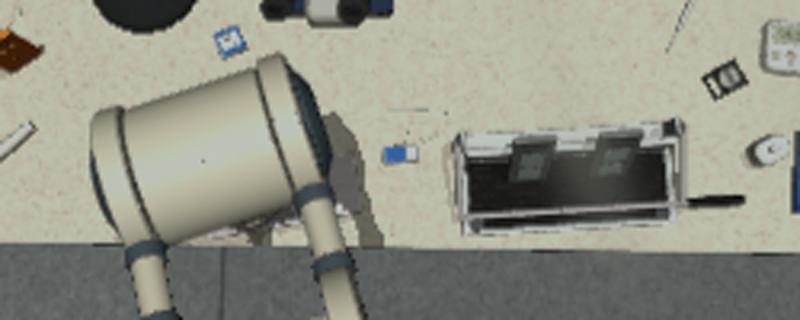

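The carriers lean at (530,155) and (615,155), the bar is down at (570,212), and the lid lies flat and centred (top at z≈70 mm, yaw 11.05°).

```bash
python3 -c "
from station import manip
print(manip.job_done())"
```

```text
the job is handed in; nothing more can be done
None
```

The job is handed in: both carriers present lean on the stand, the bar is down in front of their feet, and the lid is flush on the emptied trough; my last camera check agreed, but the hand-in returned no verdict.

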